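# Load the flour-sample jar shaker and latch it shut

## Robot

A 6-joint arm with a two-finger parallel gripper is mounted at the origin on the work surface. World frame = base frame: x ahead of the robot, y to its left, z up, the work surface at z = 0. Lengths are in m, angles in degrees, forces in N, time in s.
With the tool pointing down it reaches from about 0.325 to 0.875 m from the base axis. Payload 4.4 kg.
Tool frame: the origin (TCP) lies where the fingers leave the gripper's body, on its centre line; the fingertips stand 73 mm ahead of it and the grasp point (between the pads) lies 54 mm ahead of it; z points along the fingers, y is the line along which they close (so a half turn about z gives the same grasp; the last joint's range is limited). The gripper opens to 85 mm and grips with 20 to 120 N. Pads are 22 mm wide; open, the fingers measure 114 mm over their backs; the gripper's body (76 mm by 85 mm) begins 54 mm behind the grasp point. The pads swing forward as they close: fully open they stand 13 mm farther back than shut.
Start: joints at [-81.732, 11.837, 88.321, -0, 79.842, -8.623], TCP at [0.167, -0.55, 0.304] pointing down, gripper open.
Joint ranges: [-156.59, 156.59], [-49.26, 127.26], [12.9, 141.05], [-63.56, 243.56], [4.71, 150.69], [-161.64, 161.64]. Speed limits (degrees/s): [159.86, 159.86, 180, 180, 180, 180].

## Interface

Orientations are given as a 3x3 rotation matrix whose columns are the frame's x, y, z axes.
In Python, from plant import robot, optics gives the robot as it stands. The module is installed in compiled form; this text tells all that it offers.
- The arm moves only by the tool arm_command, never from a script. Its argument "steps" is a list that holds one entry, the list of rows, each a list of 7 numbers: the shift along the tool's x, y, z in mm, then the turn, a rotation vector about the tool's x, y, z in rad, then the closure, from 0 (fully open) to 1 (shut). In form: [[[tx, ty, tz, wx, wy, wz, hand], ...]]. A call has exactly 10 rows; each row is the pose to reach, as a shift and turn from the pose commanded when the call began, along the tool's axes at that moment; what a row does not reach only later rows make up. A row lasts 1/12 s, in which the tool goes at most 41.7 mm and 7.16 degrees, less where a joint would pass 70% of its speed; a pose out of reach is approached as far as the arm can. A call with a gripper value outside its range is refused whole. The fingers move at their own pace and stop on an object; "force" is the grip in N (left out, the last holds). Time passes only in rows, so rows that repeat a pose let the fingers close, or fill a call up. It gives the time, the measured TCP pose, the force, the opening and the grip force at its end, in the units of the state.
- robot.observe(): the state, without advancing time (a new reading comes with each control period).
- optics.capture(name): name is "side" or "top"; returns the picture (420x560x3 uint8, blue, green, red); there is no depth.
- optics.camera_info(name): a dict with "vertical_fov" (degrees; the focal length in pixels is half the picture's height over the tangent of half this angle, whatever the lens; pixels are square), "cx", "cy" (the principal point, pixels), "origin" and "rotation" of the camera in the world. Camera axes: x right, y down, z forward; pixel columns grow to the right and rows downward; lengths in m; the calibration is good to about 2 mm. A picture is of the moment at which its call begins. camera_info takes no time and is no camera call.
- robot.hand_in(): hands the job in; it is judged then, once.
The state is a dict: "time": time; "q": joint angles; "joint_velocities": joint speeds; "joint_efforts": joint torques, N m; "ee_pos": TCP position; "orientation": TCP orientation; "wrist_force": force on the tool from outside, world axes, zero at the start; "ft_torque": the same for the moment, N m; "gripper_width": finger opening in m; "gripper_force": force on a finger pad.
Only numpy, scipy, OpenCV 4.12 (cv2) and the standard library are available. Lean on these libraries where they do the work, as an engineer would, in place of code of your own. Each camera call takes 0.05 s, during which the arm holds its last target. There are 200 camera calls.

## Task

The shaker was put away empty with its clamp bar locked forward: slacken the black T-knob, draw the bar back, stand all the white sample jars upright in a row in the tray, slide the bar up until it holds them snugly against the rear fence, and tighten the knob again. Then swing the retaining bar across over the jar lids to its rest, hook the draw latch's wire loop over the keeper on the bar's end, and push the lever over past its toggle point until it lies fully down. Leave the other things on the bench where they are.

Things in the scene. Friction and masses are not known exactly. Their poses are not given: they have to be found in the camera images.
- jar1: closed white plastic sample jar with a grey screw lid of the same width: a plain upright cylinder 56 mm in diameter and 72 mm tall, heavier in its lower half, about 0.13 to 0.25 kg; origin at the centre of its underside, z up. It starts standing on the bench. From two to four jars are present, the others are absent (None, as for a jar held in the fingers).
- jar2: closed white plastic sample jar with a grey screw lid of the same width: a plain upright cylinder 56 mm in diameter and 72 mm tall, heavier in its lower half, about 0.13 to 0.25 kg; origin at the centre of its underside, z up. It starts standing on the bench. From two to four jars are present, the others are absent (None, as for a jar held in the fingers).
- jar3: closed white plastic sample jar with a grey screw lid of the same width: a plain upright cylinder 56 mm in diameter and 72 mm tall, heavier in its lower half, about 0.13 to 0.25 kg; origin at the centre of its underside, z up. It starts standing on the bench. From two to four jars are present, the others are absent (None, as for a jar held in the fingers).
- jar4: closed white plastic sample jar with a grey screw lid of the same width: a plain upright cylinder 56 mm in diameter and 72 mm tall, heavier in its lower half, about 0.13 to 0.25 kg; origin at the centre of its underside, z up. It starts standing on the bench. From two to four jars are present, the others are absent (None, as for a jar held in the fingers).
- shaker: low cream bench shaker with a steel tray, 240 x 440 mm, deck 66 mm high; origin on the bench 20 mm in front of (-x) the row's middle, axes as the shaker's. In its frame: hinge post of the retaining bar at x = 20, y = -165 mm, 97 mm above the deck; bar rest and latch stand at x = 20, y = 159 to 269 mm, 79 mm above the deck; the raised lever and loop there reach to 215 mm above the deck.
- row_centre (a point): Fixed point on the tray's deck (66 mm above the bench), middle of the jars' row. Axes of the shaker: x across the row towards the rear fence, y along the row, z up. Fence face at x = +28 mm (a jar against it is centred on x = 0), end walls at y = +-125 mm, all 24 mm high. Jar centres may stand anywhere within y = +-97 mm, e.g. 60 mm apart. The clamp bar's face is at x = -80 mm + its joint value.
- clamp_bar (a joint): Slide of the clamp bar (aluminium, 236 mm long along y, 12 mm thick, 25 mm high over the deck; a flat tongue 40 mm wide runs from its middle under the knob). 0 = drawn back, grows towards the fence (m): 0.052 when it touches jars that touch the fence. Starts 0.054 to 0.062, too far forward for jars, locked by the knob. Slides with 3 N when the knob is slack; stays where left.
- bar_back (a point): Middle of the clamp bar's near face, 13 mm above the deck, axes as the shaker's. To slide it forward push this face to +x with shut fingertips, beside the tongue (e.g. 60 mm to one side); to draw it back pinch the bar's 12 mm there. Four jars slide along with it with some 6 N more.
- knob (a joint): Turn of the clamp knob, clockwise from above, rad: starts tight, 1.3 to 1.45. Below 0.9 it is slack (turns with 0.15 N m, stop at 0); the screw bites at 1.0 and grows stiffer (0.3 N m at 1.5), 1.15 or more is tight, end stop 1.6. It springs back a little on release, so turn to about 1.45. The knob stays in place when the bar slides.
- knob_grip (a point): Centre of the T-knob's black grip bar: 56 mm long (x), 14 mm wide (y), 18 mm high, 42 mm above the deck, free around and beneath. The frame turns with the knob.
- retainer (a joint): Swing of the retaining bar about its upright hinge post, rad: 0 = across over the jar lids on its rest (end stop); grows as it swings away to the rear; starts 1.15 to 1.5. Stiff hinge (0.15 N m), stays where left. Bar 24 mm wide, 16 mm thick, 325 mm from hinge to free end; top 91 mm above the deck, underside 3 mm above the jar lids.
- bar_handle (a point): Grip point of the retaining bar's upright round black handle, 18 mm in diameter, 36 mm high; this point is on its axis, 18 mm above the bar's top, 130 mm from the hinge axis. The frame swings with the bar: y along the bar away from the hinge, z up; at 0 it is parallel to the shaker's.
- keeper (a point): Foot of the keeper on the bar's top near its free end: a dark steel plate 20 mm wide across the bar, 5 mm thick, 17 mm high, leaning 0.2 rad towards the hinge (undercut). Frame swings with the bar: y along the bar away from the hinge, z up. The loop's cross bar must drop behind it (y negative) onto the bar's top; drawn tight it lies at y = -5, z = +3 mm.
- lever_axis (a point): Pivot axis of the latch lever (along the shaker's x) on the latch stand, axes as the shaker's; 8 mm above the retaining bar's top, 70 mm beyond the keeper in +y.
- lever (a joint): Latch lever, rad: 0 = fully down, pointing to the shaker's +y (latched, end stop); grows as it is raised and over towards the keeper (1.57 upright, at most 2.3). Starts 1.05 to 1.3. Stiff pivot (0.035 N m), stays where left. With the loop hooked it draws taut below about 0.7, the toggle point is at about 0.24; 2 to 3 N at the grip.
- lever_grip (a point): Centre of the lever's black T-grip, a round bar 50 mm long (across, shaker's x) and 14 mm thick, 72 mm from the lever's axis. Frame turns with the lever: y outwards along it, z its upper side when down (the side towards the keeper when raised).
- loop (a joint): Angle between loop and lever, rad: 0 = as when latched, 2.95 = folded back along the raised lever (start, resting against its grip). Nearly free: the loop falls when let go.
- loop_tip (a point): Middle of the wire loop's cross bar: a U of 6 mm wire, 40 mm wide outside, 28 mm inside, 91 mm from cross bar to its hinge pin, which is on the lever 20 mm from the lever's axis. The side wires straddle the lever and the retaining bar. Grip it across the outside (40 mm) just behind the cross bar; the lever follows. Frame: x along the cross bar, y along the side wires to the pin.
- tin: bystander: upright dark metal tin, 74 mm in diameter, 100 mm tall, origin under its centre
- dish: bystander: aluminium moisture dish, 70 mm across, 30 mm tall, origin under its centre
- spatula: bystander: spatula 200 mm long lying on the bench, origin under its middle
Mind the look-alikes: they are no part of the job. What is shaped like the jar1 but blue or green is not meant.

How it is judged (in metres and radians):
On the way, in this order (a step that is already met when the one before it is completed fails the run):
1. every jar stands upright in the tray, between the clamp bar and the rear fence, and is let go (x of jar1 in the frame of row_centre between -0.06 and 0.008 m and y of jar1 in the frame of row_centre between -0.103 and 0.103 m and z of jar1 in the frame of row_centre between -0.006 and 0.006 m and angle between each of jar1, jar2, jar3, jar4's own z axis and vertical below 0.1 rad and contact force between the fingers and jar1 below 0.5 N and x of jar2 in the frame of row_centre between -0.06 and 0.008 m and y of jar2 in the frame of row_centre between -0.103 and 0.103 m and z of jar2 in the frame of row_centre between -0.006 and 0.006 m and contact force between the fingers and jar2 below 0.5 N and x of jar3 in the frame of row_centre between -0.06 and 0.008 m and y of jar3 in the frame of row_centre between -0.103 and 0.103 m and z of jar3 in the frame of row_centre between -0.006 and 0.006 m and contact force between the fingers and jar3 below 0.5 N and x of jar4 in the frame of row_centre between -0.06 and 0.008 m and y of jar4 in the frame of row_centre between -0.103 and 0.103 m and z of jar4 in the frame of row_centre between -0.006 and 0.006 m and contact force between the fingers and jar4 below 0.5 N), for 0.2 s.
2. the clamp bar holds the jars against the rear fence (less than about 5 mm of play) and the knob is tight (x of jar1 in the frame of row_centre between -0.006 and 0.006 m and y of jar1 in the frame of row_centre between -0.103 and 0.103 m and z of jar1 in the frame of row_centre between -0.006 and 0.006 m and angle between each of jar1, jar2, jar3, jar4's own z axis and vertical below 0.1 rad and x of jar2 in the frame of row_centre between -0.006 and 0.006 m and y of jar2 in the frame of row_centre between -0.103 and 0.103 m and z of jar2 in the frame of row_centre between -0.006 and 0.006 m and x of jar3 in the frame of row_centre between -0.006 and 0.006 m and y of jar3 in the frame of row_centre between -0.103 and 0.103 m and z of jar3 in the frame of row_centre between -0.006 and 0.006 m and x of jar4 in the frame of row_centre between -0.006 and 0.006 m and y of jar4 in the frame of row_centre between -0.103 and 0.103 m and z of jar4 in the frame of row_centre between -0.006 and 0.006 m and value of joint clamp_bar above 0.0475 m and value of joint knob above 1.12 rad), for 0.2 s.
3. the retaining bar is across over the jar lids (value of joint retainer below 0.03 rad), for 0.2 s.
4. the loop's cross bar is down behind the keeper (value of joint retainer below 0.03 rad and x of loop_tip in the frame of keeper between -0.008 and 0.008 m and y of loop_tip in the frame of keeper between -0.04 and -0.002 m and z of loop_tip in the frame of keeper between -0.004 and 0.01 m), for 0.2 s.
At the end, for the whole second after the job is handed in: All jars upright and at rest in the row, within 6 mm of touching the rear fence; clamp bar joint above 0.0475 and knob above 1.12 rad; retaining bar below 0.03 rad; the loop's cross bar drawn tight behind the keeper; lever below 0.06 rad. Bystanders within 30 mm (all of step 2 and value of joint retainer below 0.03 rad and x of loop_tip in the frame of keeper between -0.008 and 0.008 m and y of loop_tip in the frame of keeper between -0.009 and -0.002 m and z of loop_tip in the frame of keeper between -0.002 and 0.008 m and value of joint lever below 0.06 rad and linear speed of each of jar1, jar2, jar3, jar4 below 0.02 m/s).
It fails at once if the tin is shifted more than 30 mm (distance of tin from where it was at the start of the episode above 0.03 m).
It fails at once if the moisture dish is shifted more than 30 mm (distance of dish from where it was at the start of the episode above 0.03 m).
It fails at once if the spatula is shifted more than 30 mm (distance of spatula from where it was at the start of the episode above 0.03 m).
Of jar1, jar2, jar3, jar4 only 2 to 4 are there at a start; the rules pass over those that are not, and their reading is None.
At some moment in a run one of jar1, jar2, jar3, jar4 may be knocked a few centimetres aside while the robot is not near it.
It also fails if it takes over 210 s, if anything falls off the work surface, if the arm or the gripper's body presses on something with over 40 N, if the wrist force passes 120 N, or if a joint passes its speed limit or range.

## Working session

There is one attempt and no reset: what is moved stays moved. The work goes in short steps, Python scripts to look and compute and a tool call to move; the robot and the scene stay as the last step left them, time stands still between calls to the robot, and variables do not carry over. Pictures are saved under pics/ and viewed, at most 14 in all, crops included, and the job is handed in when it is done.

Besides the shell and the picture viewer there is one more tool, called after "Call:" by a JSON object that holds its "fn" and its "kwargs". arm_command: Moves the arm, as the interface text tells. Its arguments: {"type":"object","properties":{"steps":{"type":"array","items":{"type":"array","items":{"type":"array","items":{"type":"number"}}}},"force":{"type":"number"}},"required":["steps"]}

```bash
mkdir -p pics
cat > h.py <<'E'
import numpy as np, cv2
from plant import robot, optics
def cam(n):
    c=optics.camera_info(n); f=210/np.tan(np.radians(c['vertical_fov'])/2)
    return c,f,np.array(c['origin']),np.array(c['rotation'])
def ray(n,u,v):
    c,f,o,R=cam(n); return o,R@np.array([(u-c['cx'])/f,(v-c['cy'])/f,1])
def onz(n,u,v,z):
    o,d=ray(n,u,v); return o+d*(z-o[2])/d[2]
def proj(n,p):
    c,f,o,R=cam(n); q=R.T@(np.array(p)-o); return np.array([c['cx']+f*q[0]/q[2],c['cy']+f*q[1]/q[2]])
def tri(u1,u2):
    o1,d1=ray('top',*u1); o2,d2=ray('side',*u2)
    A=np.array([d1,-d2]).T; s=np.linalg.lstsq(A,o2-o1,rcond=None)[0]
    a=o1+d1*s[0]; b=o2+d2*s[1]; return (a+b)/2, np.linalg.norm(a-b)
def snap(n,f,crop=None,s=1):
    im=optics.capture(n)
    if crop: x0,y0,x1,y1=crop; im=im[y0:y1,x0:x1]
    if s!=1: im=cv2.resize(im,None,fx=s,fy=s,interpolation=cv2.INTER_CUBIC)
    cv2.imwrite('pics/'+f,im)
def st():
    s=robot.observe(); print(s['time'],np.round(s['ee_pos'],4),np.round(s['orientation'],3).tolist(),'w',s['gripper_width'],'F',np.round(s['wrist_force'],1))
E
python3 - <<'E'
from h import *
np.set_printoptions(precision=4,suppress=True)
for n in('top','side'):
    print(optics.camera_info(n)); snap(n,n+'0.png',s=1.42)
st()
E
```

```text
{'vertical_fov': 49.351840470618725, 'cx': 284.2779618377738, 'cy': 207.79957543128216, 'origin': array([ 0.4362, -0.0714,  1.4431]), 'rotation': array([[ 0.0148, -0.9948,  0.1003],
       [-0.9995, -0.0173, -0.0245],
       [ 0.0261, -0.0999, -0.9947]])}
{'vertical_fov': 43.96093884862849, 'cx': 277.08799307329986, 'cy': 208.1687272491621, 'origin': array([-0.3513,  0.8627,  1.2835]), 'rotation': array([[-0.7197, -0.4596,  0.5204],
       [-0.6943,  0.4702, -0.5449],
       [ 0.0057, -0.7534, -0.6575]])}
0.1 [ 0.167  -0.5497  0.3028] [[0.957, 0.291, -0.0], [0.291, -0.957, 0.002], [0.0, -0.002, -1.0]] w 0.08512307040591278 F [ 0.6 -0.8 -0.6]
```

View pics/top0.png

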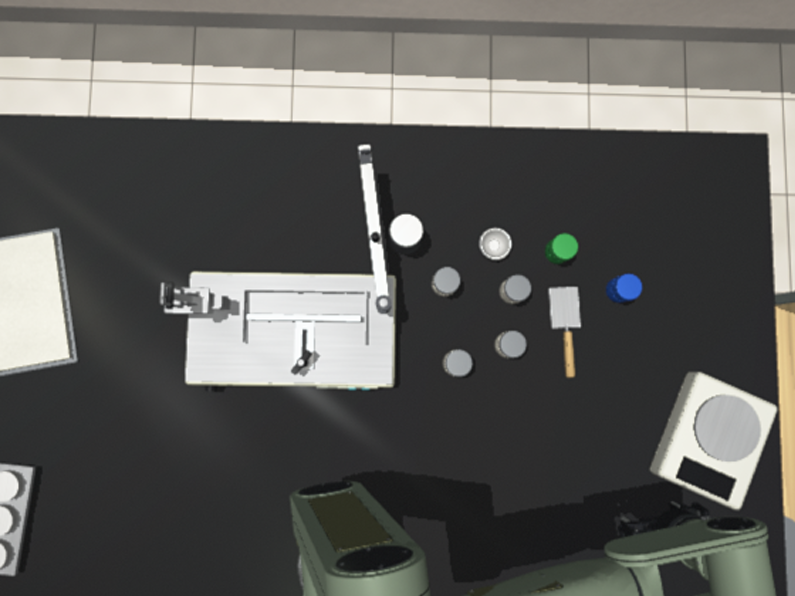

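View pics/side0.png

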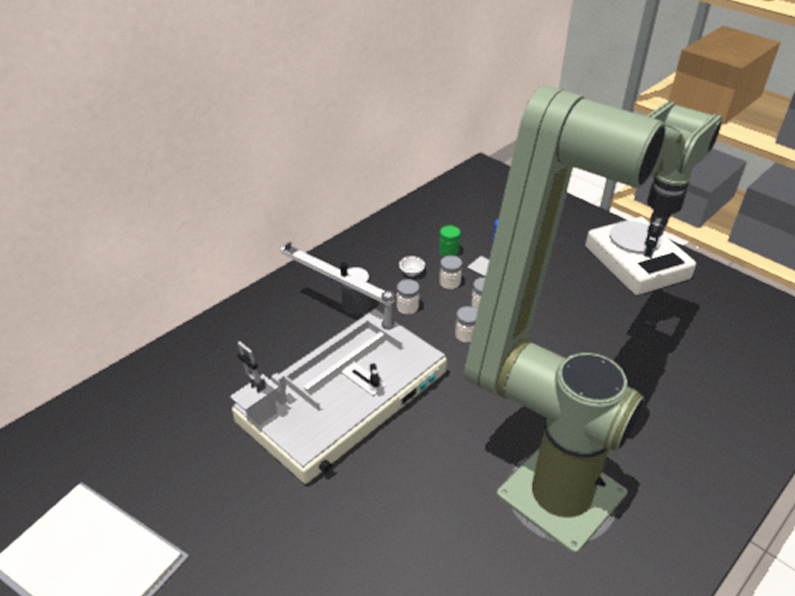

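The top view shows four grey-lidded jars at scaled pixels (446,281), (516,289), (511,344) and (458,362). The look-alikes are green (563,247) and blue (626,289). The bystanders are the tin (407,230), dish (495,243) and spatula (567,330). The shaker spans (187–396, 272–386). The bar starts at the hinge (383,303), the knob is at (302,362), and the latch stand is at (190,297).

Run:
```python
from h import *
np.set_printoptions(precision=4,suppress=True)
im=optics.capture('top')
crop=im[90:280,105:420]; cv2.imwrite('pics/t1.png',cv2.resize(crop,None,fx=2.5,fy=2.5,interpolation=cv2.INTER_CUBIC))
g=cv2.cvtColor(im,cv2.COLOR_BGR2GRAY)
for (u,v) in [(446,281),(516,289),(511,344),(458,362)]:
    u/=1.42;v/=1.42
    w=g[int(v)-15:int(v)+16,int(u)-15:int(u)+16]
    m=((w>75)).astype(np.uint8)
    n,l,s,c=cv2.connectedComponentsWithStats(m); k=1+np.argmax(s[1:,4])
    cu=c[k]+[int(u)-15,int(v)-15]; 
    cs,_=cv2.findContours((l==k).astype(np.uint8),0,1); (cx,cy),r=cv2.minEnclosingCircle(cs[0])
    print('jar',cu,s[k],(cx+int(u)-15,cy+int(v)-15,r),onz('top',*cu,0.072))
m=(g>110).astype(np.uint8); n,l,s,c=cv2.connectedComponentsWithStats(m)
for k in range(1,n):
    if s[k,4]>100: print(s[k],c[k])
```

```text
jar [313.5186 197.6304] [  5   6  20  21 322] (313.7179489135742, 198.03846168518066, 10.561471939086914) [ 0.607  -0.1933  0.072 ]
jar [362.5071 203.0907] [  4   5  22  21 353] (362.32352924346924, 203.08823490142822, 11.432539939880371) [ 0.593  -0.3423  0.072 ]
jar [359.2704 242.0423] [  4   6  23  19 355] (359.0438594818115, 241.69298267364502, 11.282350540161133) [ 0.475  -0.3323  0.072 ]
jar [321.8831 255.1262] [  5   7  21  19 325] (321.807692527771, 255.26922988891602, 10.338315963745117) [ 0.4342 -0.2199  0.072 ]
[   0    0  560   21 7126] [340.1886   6.7638]
[    0    15   560   193 37995] [291.375   59.6197]
[  115   115   163   159 12093] [207.5024 227.6096]
[274 151  24  23 430] [285.6767 161.6558]
[   0  161   54  103 4513] [ 23.0645 213.6645]
[338 160  22  23 404] [348.4802 171.1708]
[389 165  18  17 237] [397.4262 172.9283]
[304 188  20  20 279] [313.8172 197.1756]
[353 194  21  18 292] [363.1301 202.4966]
[386 202  23  64 783] [397.977  223.8442]
[ 546  214   14  206 1999] [554.1781 301.0465]
[349 233  21  19 305] [359.4984 241.8197]
[313 246  19  19 289] [321.9931 255.1696]
[ 458  262   89   97 4747] [503.557  305.4677]
[   0  327   23   78 1084] [  8.2869 359.9345]
[433 373 106  22 367] [485.3678 385.2262]
[ 437  379  107   41 1777] [506.0259 401.0495]
[232 400  59  20 854] [263.2342 411.9496]
[388 409  62  11 439] [423.4715 415.3462]
```

View pics/t1.png

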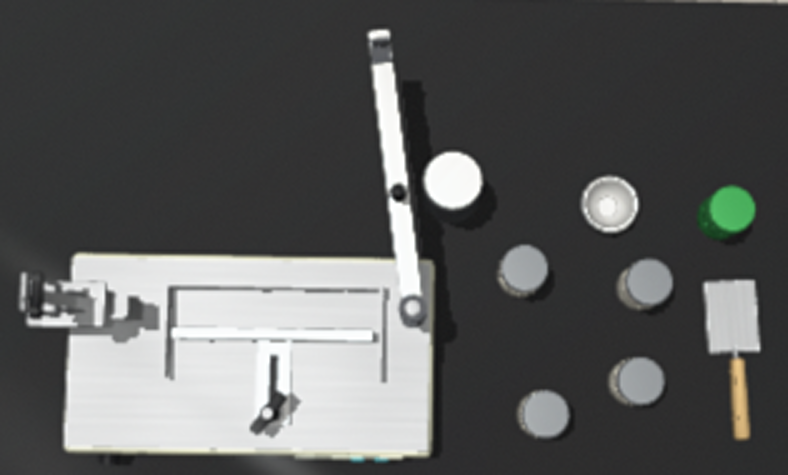

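Run:
```python
from h import *
np.set_printoptions(precision=4,suppress=True)
P=lambda u,v,z:onz('top',105+u/2.5,90+v/2.5,z)
C=[P(74,256,.066),P(433,262,.066),P(430,454,.066),P(65,450,.066)]
for n,p in zip(['TL','TR','BR','BL'],C):print(n,p)
print('sz',np.linalg.norm(C[0]-C[1]),np.linalg.norm(C[1]-C[2]),np.linalg.norm(C[3]-C[2]),np.linalg.norm(C[0]-C[3]),np.mean(C,0))
a,b=P(173,332,.091),P(377,336,.091);print('bar',a,b,np.linalg.norm(a-b),np.degrees(np.arctan2(-(b-a)[0],-(b-a)[1])))
print('fence',P(170,288,.09),P(385,292,.09))
print('hinge',P(412,306,.163)); print('knobgrip',P(264,417,.117),P(253,427,.117),P(280,402,.117))
print('barend',P(380,34,.157),'handle',P(398,190,.19),'wallL',P(174,340,.09),'wallR',P(384,340,.09))
print('latch',P(32,293,.2))
```

```text
TL [0.6139 0.3464 0.066 ]
TR [ 0.6145 -0.0864  0.066 ]
BR [ 0.3833 -0.0865  0.066 ]
BL [0.3821 0.346  0.066 ]
sz 0.43273974961459477 0.23115972747170693 0.4325080536295206 0.2318488768642177 [0.4984 0.1299 0.066 ]
bar [0.5226 0.2189 0.091 ] [ 0.5218 -0.0213  0.091 ] 0.2401187560275708 0.18468090782785468
fence [0.5747 0.2246 0.09  ] [ 0.5744 -0.0296  0.09  ]
hinge [ 0.5516 -0.0625  0.163 ]
knobgrip [0.4248 0.1055 0.117 ] [0.4132 0.1178 0.117 ] [0.4422 0.0877 0.117 ]
barend [ 0.8672 -0.0198  0.157 ] handle [ 0.6784 -0.0448  0.19  ] wallL [0.5132 0.2175 0.09  ] wallR [ 0.5172 -0.0296  0.09  ]
latch [0.5554 0.3489 0.2   ]
```

```bash
cat >> h.py <<'E'
def tiles(f,L,w=65,h=72,s=4):
    ims={n:optics.capture(n) for n in set(l[0] for l in L)}
    T=[cv2.resize(ims[n][v:v+h,u:u+w],None,fx=s,fy=s,interpolation=cv2.INTER_CUBIC) for n,u,v in L]
    for t in T: t[-1]=t[:,-1]=(0,0,255)
    cv2.imwrite('pics/'+f,np.vstack([np.hstack(T[:3]),np.hstack(T[3:6])]))
E
python3 - <<'E'
from h import *
tiles('c1.png',[('top',180,225),('top',110,170),('top',240,155),('side',230,235),('side',150,228),('side',230,170)])
E
```

```text
(no output)
```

View pics/c1.png

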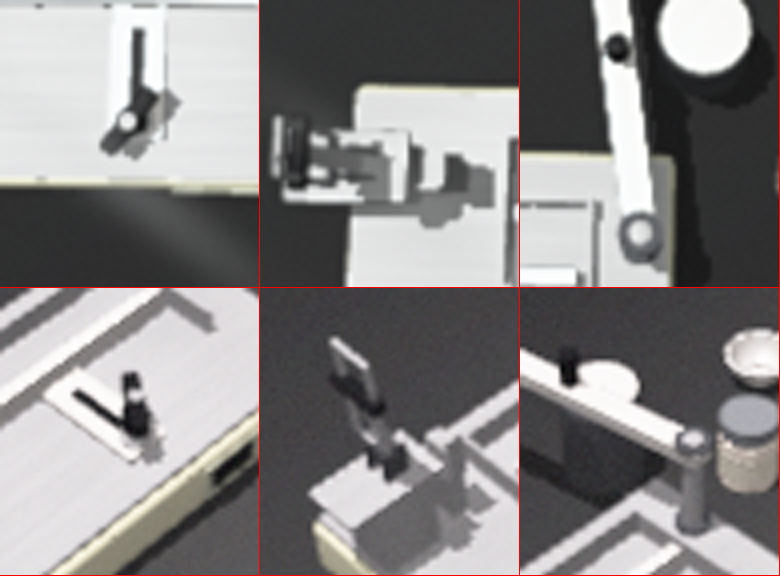

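Run:
```python
from h import *
np.set_printoptions(precision=4,suppress=True)
o={'T0':(180,225),'T1':(110,170),'T2':(240,155),'S0':(230,235),'S1':(150,228),'S2':(230,170)}
def px(k,u,v): i=int(k[1]); return (o[k][0]+(u-260*i)/4, o[k][1]+(v-(288 if k[0]=='S' else 0))/4)
def T(n,a,b):
    i=n[0]; print(n[1:],*tri(px('T'+i,*a),px('S'+i,*b)))
T('0dot',(127,120),(133,395)); T('0endA',(103,148),(137,430)); T('0endB',(152,92),(130,377))
T('1loopmid',(278,148),(352,355)); T('1grip',(296,152),(360,392))
T('2handle',(618,45),(569,352)); T('2hinge',(640,234),(693,438))
for n,u,v,z in [('dot',127,120,.117),('A',103,148,.117),('B',152,92,.117)]: print(n,onz('top',*px('T0',u,v),z))
print('hinge',onz('top',*px('T2',640,234),.163),'han',onz('top',*px('T2',618,47),.193),'tin',onz('top',*px('T2',705,28),.1))
print('loop ends',onz('top',*px('T1',278,118),.27),onz('top',*px('T1',278,178),.27))
```

```text
dot [0.4303 0.1029 0.1153] 0.0009441804528348443
endA [0.4094 0.1205 0.1058] 0.0002443232375286171
endB [0.4506 0.0864 0.1078] 0.0006067140796801137
loopmid [0.5484 0.3326 0.2714] 0.0014735481026247014
grip [0.5486 0.3325 0.235 ] 0.0036145834679627673
handle [ 0.6784 -0.0454  0.1876] 0.0006819137204067584
hinge [ 0.5493 -0.0628  0.1594] 0.0010597299872021468
dot [0.43   0.1024 0.117 ]
A [0.4098 0.1189 0.117 ]
B [0.4503 0.0851 0.117 ]
hinge [ 0.5485 -0.0631  0.163 ] han [ 0.6757 -0.0458  0.193 ] tin [ 0.7092 -0.1084  0.1   ]
loop ends [0.5683 0.3346 0.27  ] [0.5298 0.3327 0.27  ]
```

The zoomed tiles give the hinge at (0.549,-0.063), the handle 130 mm from it (matches the spec), the knob centre at (0.430,0.103) with its grip along -40°, and the loop tip at (0.5485,0.333,0.271). The row centre is therefore about (0.549,0.102). The four grey-lidded white jars are the ones to move.

Call:
{"fn": "arm_command", "kwargs": {"steps": [[[344,-157,0,0,0,0.993,0.5],[344,-157,0,0,0,0.993,0.5],[344,-157,0,0,0,0.993,0.5],[344,-157,0,0,0,0.993,0.5],[344,-157,0,0,0,0.993,0.5],[344,-157,0,0,0,0.993,0.5],[344,-157,0,0,0,0.993,0.5],[344,-157,0,0,0,0.993,0.5],[344,-157,0,0,0,0.993,0.5],[344,-157,0,0,0,0.993,0.5]]]}}

```text
time: 1.08
ee_pos: [0.4525, -0.2975, 0.3039]
orientation: [[0.765, -0.644, 0.001], [-0.644, -0.765, 0.001], [0.0, -0.001, -1.0]]
wrist_force: [-0.3, -0.9, 1.1]
gripper_width: 0.0425
gripper_force: 0.0
```

Call:
{"fn": "arm_command", "kwargs": {"steps": [[[-274,-296,50,0,0,0,0.5],[-274,-296,50,0,0,0,0.5],[-274,-296,50,0,0,0,0.5],[-274,-296,50,0,0,0,0.5],[-274,-296,50,0,0,0,0.5],[-274,-296,50,0,0,0,0.5],[-274,-296,50,0,0,0,0.5],[-274,-296,50,0,0,0,0.5],[-274,-296,50,0,0,0,0.5],[-274,-296,50,0,0,0,0.5]]]}}

```text
time: 1.92
ee_pos: [0.43, 0.1056, 0.2536]
orientation: [[0.767, -0.642, -0.0], [-0.642, -0.767, 0.001], [-0.001, -0.001, -1.0]]
wrist_force: [0.8, 0.1, -0.8]
gripper_width: 0.0428
gripper_force: 0.0
```

Run:
```python
from h import *
st()
```

```text
1.9167 [0.43   0.1056 0.2536] [[0.767, -0.642, -0.0], [-0.642, -0.767, 0.001], [-0.001, -0.001, -1.0]] w 0.042823975977174224 F [ 0.8  0.1 -0.8]
```

Call:
{"fn": "arm_command", "kwargs": {"steps": [[[2,2,92,0,0,0,0.5],[2,2,92,0,0,0,0.5],[2,2,92,0,0,0,0.5],[2,2,92,0,0,0,0.5],[2,2,92,0,0,0,1],[2,2,92,0,0,0,1],[2,2,92,0,0,0,1],[2,2,92,0,0,0,1],[2,2,92,0,0,0,1],[2,2,92,0,0,0,1]]], "force": 40}}

```text
time: 2.75
ee_pos: [0.4333, 0.1005, 0.1641]
orientation: [[0.765, -0.643, 0.006], [-0.643, -0.765, 0.002], [0.003, -0.005, -1.0]]
wrist_force: [2.0, 5.0, 0.0]
gripper_width: 0.0199
gripper_force: 39.6
```

Call:
{"fn": "arm_command", "kwargs": {"steps": [[[0,0,0,0,0,-0.1,1],[0,0,0,0,0,-0.2,1],[0,0,0,0,0,-0.3,1],[0,0,0,0,0,-0.4,1],[0,0,0,0,0,-0.5,1],[0,0,0,0,0,-0.6,1],[0,0,0,0,0,-0.7,1],[0,0,0,0,0,-0.8,1],[0,0,0,0,0,-0.9,1],[0,0,0,0,0,-0.95,1]]]}}

```text
time: 3.58
ee_pos: [0.4339, 0.1027, 0.1642]
orientation: [[0.968, 0.25, 0.008], [0.25, -0.968, 0.008], [0.01, -0.006, -1.0]]
wrist_force: [3.6, 15.1, -3.5]
gripper_width: 0.0194
gripper_force: 39.4
```

Call:
{"fn": "arm_command", "kwargs": {"steps": [[[0,0,0,0,0,0,0.5],[0,0,0,0,0,0,0.5],[0,0,0,0,0,0,0.5],[0,0,-30,0,0,0,0.5],[0,0,-100,0,0,0,0.5],[0,0,-100,0,0,0,0.5],[0,0,-100,0,0,0,0.5],[0,0,-100,0,0,0,0.5],[0,0,-100,0,0,0,0.5],[0,0,-100,0,0,0,0.5]]]}}

```text
time: 4.42
ee_pos: [0.4302, 0.0997, 0.2605]
orientation: [[0.969, 0.249, -0.003], [0.249, -0.969, -0.0], [-0.003, -0.0, -1.0]]
wrist_force: [-0.3, -0.7, 0.3]
gripper_width: 0.0428
gripper_force: 0.0
```

Call:
{"fn": "arm_command", "kwargs": {"steps": [[[100,-36,0,0,0,-1.2,0.6],[100,-36,0,0,0,-1.2,0.6],[100,-36,0,0,0,-1.2,0.6],[100,-36,0,0,0,-1.2,0.6],[100,-36,0,0,0,-1.2,0.6],[100,-36,0,0,0,-1.2,0.6],[100,-36,0,0,0,-1.2,0.6],[100,-36,0,0,0,-1.2,0.6],[100,-36,0,0,0,-1.2,0.6],[100,-36,0,0,0,-1.2,0.6]]]}}

```text
time: 5.25
ee_pos: [0.5181, 0.1595, 0.2596]
orientation: [[0.114, 0.994, -0.004], [0.994, -0.114, -0.001], [-0.001, -0.004, -1.0]]
wrist_force: [0.7, 0.6, -0.0]
gripper_width: 0.0339
gripper_force: 0.0
```

Run:
```python
from h import *
st()
tiles('c2.png',[('top',180,215),('top',180,195),('top',240,155),('side',230,235),('side',150,228),('side',230,170)])
```

```text
5.25 [0.5181 0.1595 0.2596] [[0.114, 0.994, -0.004], [0.994, -0.114, -0.001], [-0.001, -0.004, -1.0]] w 0.033921538502412744 F [ 0.7  0.6 -0. ]
```

View pics/c2.png

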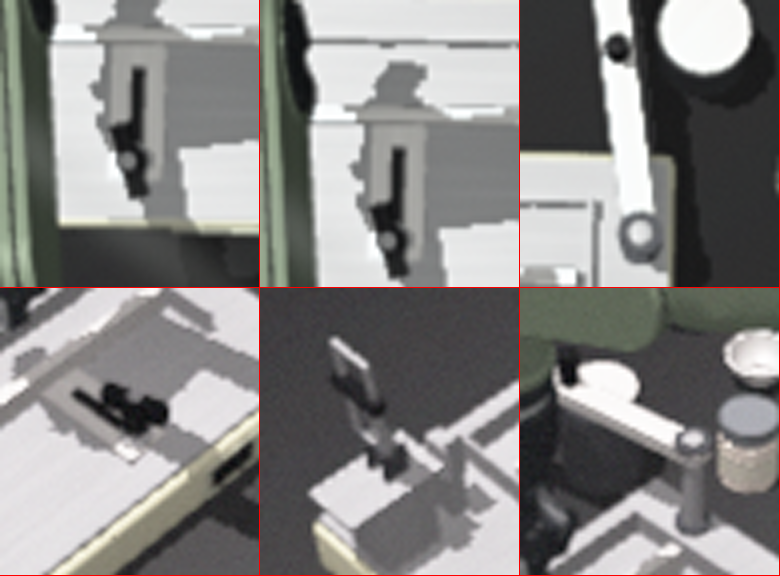

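Call:
{"fn": "arm_command", "kwargs": {"steps": [[[0,3,112,0,0,-0.114,0.6],[0,3,112,0,0,-0.114,0.6],[0,3,112,0,0,-0.114,0.6],[0,3,112,0,0,-0.114,0.6],[0,3,112,0,0,-0.114,1],[0,3,112,0,0,-0.114,1],[0,3,112,0,0,-0.114,1],[0,3,112,0,0,-0.114,1],[0,3,112,0,0,-0.114,1],[0,3,112,0,0,-0.114,1]]], "force": 30}}

```text
time: 6.18
ee_pos: [0.523, 0.1595, 0.151]
orientation: [[0.005, 1.0, 0.003], [1.0, -0.005, 0.0], [0.0, 0.003, -1.0]]
wrist_force: [2.8, 0.8, -5.7]
gripper_width: 0.0112
gripper_force: 34.1
```

Call:
{"fn": "arm_command", "kwargs": {"steps": [[[0,-5,0,0,0,0,1],[0,-11,0,0,0,0,1],[0,-17,0,0,0,0,1],[0,-23,0,0,0,0,1],[0,-29,0,0,0,0,1],[0,-35,0,0,0,0,1],[0,-41,0,0,0,0,1],[0,-47,0,0,0,0,1],[0,-52,0,0,0,0,1],[0,-54,0,0,0,0,1]]]}}

```text
time: 7.02
ee_pos: [0.468, 0.1595, 0.1509]
orientation: [[0.005, 1.0, 0.001], [1.0, -0.005, -0.001], [-0.001, 0.001, -1.0]]
wrist_force: [2.9, -4.8, 3.7]
gripper_width: 0.0113
gripper_force: 35.4
```

Call:
{"fn": "arm_command", "kwargs": {"steps": [[[0,0,0,0,0,0,0.6],[0,0,0,0,0,0,0.6],[0,0,0,0,0,0,0.6],[0,0,-20,0,0,0,0.6],[0,0,-60,0,0,0,0],[0,0,-150,0,0,0,0],[0,0,-150,0,0,0,0],[0,0,-150,0,0,0,0],[0,0,-150,0,0,0,0],[0,0,-150,0,0,0,0]]]}}

```text
time: 7.85
ee_pos: [0.4676, 0.1599, 0.2993]
orientation: [[0.005, 1.0, -0.001], [1.0, -0.005, 0.0], [0.0, -0.001, -1.0]]
wrist_force: [-0.3, -0.4, -1.6]
gripper_width: 0.0853
gripper_force: 0.0
```

```bash
cat >> h.py <<'E'
def jars(z=.072,lo=(.35,-.55),hi=(.8,-.12)):
    im=optics.capture('top'); hsv=cv2.cvtColor(im,cv2.COLOR_BGR2HSV)
    m=((hsv[...,2]>110)&(hsv[...,1]<60)).astype(np.uint8); n,l,s,c=cv2.connectedComponentsWithStats(m)
    for k in range(1,n):
        p=onz('top',*c[k],z)
        if 120<s[k,4]<900 and lo[0]<p[0]<hi[0] and lo[1]<p[1]<hi[1]: print('blob',s[k,2:],np.round(c[k],1),np.round(p,4))
E
python3 - <<'E'
from h import *
st(); jars()
E
```

```text
7.85 [0.4676 0.1599 0.2993] [[0.005, 1.0, -0.001], [1.0, -0.005, 0.0], [0.0, -0.001, -1.0]] w 0.08534236772634882 F [-0.3 -0.4 -1.6]
blob [ 22  23 404] [348.5 171.2] [ 0.6902 -0.2996  0.072 ]
blob [ 20  20 282] [313.8 197.2] [ 0.6082 -0.1942  0.072 ]
blob [ 22  18 295] [363.  202.5] [ 0.5947 -0.344   0.072 ]
blob [ 23  31 603] [397.2 216.2] [ 0.5549 -0.4479  0.072 ]
blob [ 21  19 310] [359.4 241.8] [ 0.4756 -0.3326  0.072 ]
blob [ 19  19 292] [322.1 255.2] [ 0.4341 -0.2204  0.072 ]
```

Call:
{"fn": "arm_command", "kwargs": {"steps": [[[-354,140,0,0,0,0,0],[-354,140,0,0,0,0,0],[-354,140,0,0,0,0,0],[-354,140,0,0,0,0,0],[-354,140,0,0,0,0,0],[-354,140,0,0,0,0,0],[-354,140,0,0,0,0,0],[-354,140,0,0,0,0,0],[-354,140,0,0,0,0,0],[-354,140,0,0,0,0,0]]]}}

```text
time: 8.73
ee_pos: [0.6062, -0.201, 0.2954]
orientation: [[0.011, 1.0, -0.005], [1.0, -0.011, -0.0], [-0.0, -0.005, -1.0]]
wrist_force: [-0.3, 1.6, -0.8]
gripper_width: 0.0855
gripper_force: 0.0
```

Call:
{"fn": "arm_command", "kwargs": {"steps": [[[0,0,100,0,0,0,0],[0,0,195,0,0,0,0],[0,0,195,0,0,0,0],[0,0,195,0,0,0,0],[0,0,195,0,0,0,0],[0,0,195,0,0,0,0.6],[0,0,195,0,0,0,0.6],[0,0,195,0,0,0,0.6],[0,0,195,0,0,0,0.6],[0,0,195,0,0,0,0.6]]], "force": 40}}

```text
time: 9.57
ee_pos: [0.6075, -0.1955, 0.1073]
orientation: [[0.005, 1.0, 0.003], [1.0, -0.005, -0.002], [-0.002, 0.003, -1.0]]
wrist_force: [0.3, 0.1, -2.0]
gripper_width: 0.0552
gripper_force: 45.1
```

Call:
{"fn": "arm_command", "kwargs": {"steps": [[[0,0,-10,0,0,0,0.6],[0,0,-50,0,0,0,0.6],[0,0,-210,0,0,0,0.6],[0,0,-210,0,0,0,0.6],[0,0,-210,0,0,0,0.6],[0,0,-210,0,0,0,0.6],[0,0,-210,0,0,0,0.6],[0,0,-210,0,0,0,0.6],[0,0,-210,0,0,0,0.6],[0,0,-210,0,0,0,0.6]]]}}

```text
time: 10.4
ee_pos: [0.6051, -0.1944, 0.3128]
orientation: [[0.005, 1.0, -0.004], [1.0, -0.005, 0.002], [0.002, -0.004, -1.0]]
wrist_force: [0.4, 0.6, -2.3]
gripper_width: 0.0549
gripper_force: 45.5
```

Run:
```python
from h import *
st()
```

```text
10.4 [ 0.6051 -0.1944  0.3128] [[0.005, 1.0, -0.004], [1.0, -0.005, 0.002], [0.002, -0.004, -1.0]] w 0.05489759191859646 F [ 0.4  0.6 -2.3]
```

Call:
{"fn": "arm_command", "kwargs": {"steps": [[[386,-76,0,0,0,0,0.6],[386,-76,0,0,0,0,0.6],[386,-76,0,0,0,0,0.6],[386,-76,0,0,0,0,0.6],[386,-76,0,0,0,0,0.6],[386,-76,0,0,0,0,0.6],[386,-76,0,0,0,0,0.6],[386,-76,0,0,0,0,0.6],[386,-76,0,0,0,0,0.6],[386,-76,0,0,0,0,0.6]]]}}

```text
time: 11.23
ee_pos: [0.5294, 0.1957, 0.3122]
orientation: [[0.001, 1.0, -0.006], [1.0, -0.001, 0.002], [0.002, -0.006, -1.0]]
wrist_force: [0.7, 0.2, -1.8]
gripper_width: 0.0552
gripper_force: 45.3
```

Call:
{"fn": "arm_command", "kwargs": {"steps": [[[0,0,40,0,0,0,0.6],[0,0,80,0,0,0,0.6],[0,0,110,0,0,0,0.6],[0,0,125,0,0,0,0.6],[0,0,130,0,0,0,0.6],[0,0,132,0,0,0,0.6],[0,0,134,0,0,0,0.6],[0,0,134,0,0,0,0.6],[0,0,134,0,0,0,0.6],[0,0,134,0,0,0,0.6]]]}}

```text
time: 12.07
ee_pos: [0.5333, 0.1915, 0.1825]
orientation: [[0.005, 1.0, 0.003], [1.0, -0.005, 0.001], [0.001, 0.003, -1.0]]
wrist_force: [-0.2, -0.5, -1.9]
gripper_width: 0.055
gripper_force: 45.3
```

Run:
```python
from h import *
st()
```

```text
12.0667 [0.5333 0.1915 0.1825] [[0.005, 1.0, 0.003], [1.0, -0.005, 0.001], [0.001, 0.003, -1.0]] w 0.05500412416321169 F [-0.2 -0.5 -1.9]
```

Call:
{"fn": "arm_command", "kwargs": {"steps": [[[0,0,4,0,0,0,0.6],[0,0,7,0,0,0,0.6],[0,0,9,0,0,0,0.6],[0,0,9,0,0,0,0.6],[0,0,9,0,0,0,0],[0,0,9,0,0,0,0],[0,0,9,0,0,0,0],[0,0,0,0,0,0,0],[0,0,-60,0,0,0,0],[0,0,-100,0,0,0,0]]]}}

```text
time: 12.9
ee_pos: [0.5306, 0.191, 0.2633]
orientation: [[0.005, 1.0, -0.006], [1.0, -0.005, -0.001], [-0.001, -0.006, -1.0]]
wrist_force: [0.2, 0.3, 0.1]
gripper_width: 0.0851
gripper_force: 0.0
```

Call:
{"fn": "arm_command", "kwargs": {"steps": [[[0,0,-60,0,0,0,0],[-50,0,-60,0,0,0,0],[-50,0,-60,0,0,0,0],[-50,0,-60,0,0,0,0],[-50,0,-60,0,0,0,0],[-50,0,-60,0,0,0,0],[-50,0,-60,0,0,0,0],[-50,0,-60,0,0,0,0],[-50,0,-60,0,0,0,0],[-50,0,-60,0,0,0,0]]]}}

```text
time: 13.73
ee_pos: [0.5318, 0.1419, 0.3235]
orientation: [[0.004, 1.0, -0.001], [1.0, -0.004, -0.0], [-0.0, -0.001, -1.0]]
wrist_force: [0.4, 0.5, -0.9]
gripper_width: 0.0853
gripper_force: 0.0
```

Run:
```python
from h import *
st(); jars(); tiles('c3.png',[('top',110,170),('top',175,170),('top',240,170),('side',150,228),('side',190,228),('side',240,200)])
```

```text
13.7333 [0.5318 0.1419 0.3235] [[0.004, 1.0, -0.001], [1.0, -0.004, -0.0], [-0.0, -0.001, -1.0]] w 0.08534238822951071 F [ 0.4  0.5 -0.9]
blob [ 22  23 404] [348.5 171.2] [ 0.6902 -0.2996  0.072 ]
blob [ 22  18 295] [363.  202.5] [ 0.5947 -0.344   0.072 ]
blob [ 23  31 603] [397.2 216.2] [ 0.5549 -0.4479  0.072 ]
blob [ 21  19 310] [359.4 241.8] [ 0.4756 -0.3326  0.072 ]
blob [ 19  19 292] [322.1 255.2] [ 0.4341 -0.2204  0.072 ]
```

View pics/c3.png

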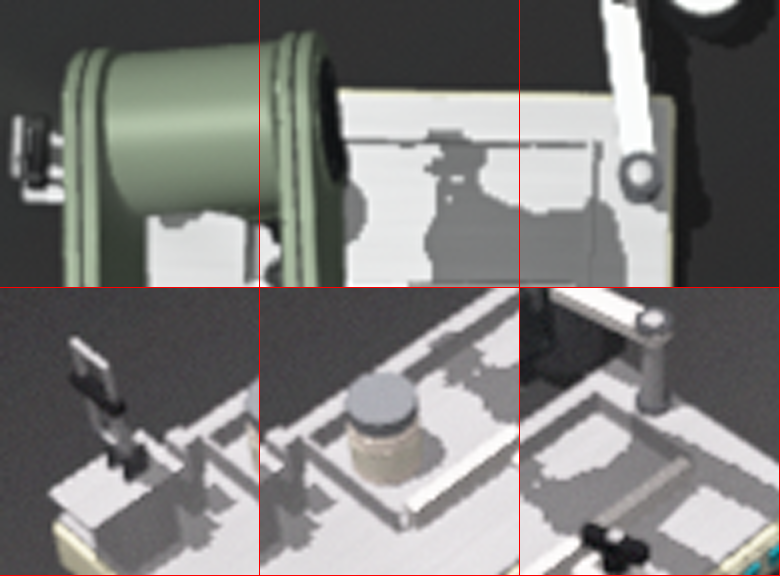

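Call:
{"fn": "arm_command", "kwargs": {"steps": [[[-362,-98,0,0,0,0,0],[-362,-98,0,0,0,0,0],[-362,-98,0,0,0,0,0],[-362,-98,0,0,0,0,0],[-362,-98,0,0,0,0,0],[-362,-98,0,0,0,0,0],[-362,-98,0,0,0,0,0],[-362,-98,0,0,0,0,0],[-362,-98,0,0,0,0,0],[-362,-98,0,0,0,0,0]]]}}

```text
time: 14.72
ee_pos: [0.4303, -0.2266, 0.3247]
orientation: [[0.013, 1.0, -0.0], [1.0, -0.013, -0.005], [-0.005, -0.0, -1.0]]
wrist_force: [0.3, 0.8, 0.6]
gripper_width: 0.0851
gripper_force: 0.0
```

Call:
{"fn": "arm_command", "kwargs": {"steps": [[[0,0,20,0,0,0,0],[0,0,100,0,0,0,0],[0,0,218,0,0,0,0],[0,0,218,0,0,0,0],[0,0,218,0,0,0,0],[0,0,218,0,0,0,0],[0,0,218,0,0,0,0.6],[0,0,218,0,0,0,0.6],[0,0,218,0,0,0,0.6],[0,0,218,0,0,0,0.6]]]}}

```text
time: 15.55
ee_pos: [0.4341, -0.2213, 0.1089]
orientation: [[0.005, 1.0, 0.004], [1.0, -0.005, -0.003], [-0.003, 0.004, -1.0]]
wrist_force: [-0.5, 0.2, -2.0]
gripper_width: 0.055
gripper_force: 44.3
```

Call:
{"fn": "arm_command", "kwargs": {"steps": [[[0,0,0,0,0,0,0.6],[0,0,-10,0,0,0,0.6],[0,0,-50,0,0,0,0.6],[0,0,-210,0,0,0,0.6],[0,0,-210,0,0,0,0.6],[0,0,-210,0,0,0,0.6],[0,0,-210,0,0,0,0.6],[0,0,-210,0,0,0,0.6],[0,0,-210,0,0,0,0.6],[0,0,-210,0,0,0,0.6]]]}}

```text
time: 16.38
ee_pos: [0.4317, -0.2197, 0.3167]
orientation: [[0.005, 1.0, 0.0], [1.0, -0.005, -0.0], [-0.0, 0.0, -1.0]]
wrist_force: [-0.1, 1.2, -2.6]
gripper_width: 0.0556
gripper_force: 44.5
```

Call:
{"fn": "arm_command", "kwargs": {"steps": [[[352,96,0,0,0,0,0.6],[352,96,0,0,0,0,0.6],[352,96,0,0,0,0,0.6],[352,96,0,0,0,0,0.6],[352,96,0,0,0,0,0.6],[352,96,0,0,0,0,0.6],[352,96,0,0,0,0,0.6],[352,96,0,0,0,0,0.6],[352,96,0,0,0,0,0.6],[352,96,0,0,0,0,0.6]]]}}

```text
time: 17.22
ee_pos: [0.5292, 0.1367, 0.3135]
orientation: [[-0.001, 1.0, -0.005], [1.0, 0.001, 0.003], [0.003, -0.004, -1.0]]
wrist_force: [-0.4, -0.3, -1.8]
gripper_width: 0.0549
gripper_force: 44.4
```

Run:
```python
from h import *
st()
```

```text
17.2167 [0.5292 0.1367 0.3135] [[-0.001, 1.0, -0.005], [1.0, 0.001, 0.003], [0.003, -0.004, -1.0]] w 0.05493503377833204 F [-0.4 -0.3 -1.8]
```

Call:
{"fn": "arm_command", "kwargs": {"steps": [[[0,0,40,0,0,0,0.6],[0,0,80,0,0,0,0.6],[0,0,110,0,0,0,0.6],[0,0,125,0,0,0,0.6],[0,0,132,0,0,0,0.6],[0,0,135,0,0,0,0.6],[0,0,137,0,0,0,0.6],[0,0,139,0,0,0,0.6],[0,0,141,0,0,0,0.6],[0,0,141,0,0,0,0.6]]]}}

```text
time: 18.05
ee_pos: [0.5306, 0.1314, 0.1762]
orientation: [[0.005, 1.0, 0.002], [1.0, -0.005, 0.0], [0.0, 0.002, -1.0]]
wrist_force: [0.7, -0.6, -1.4]
gripper_width: 0.055
gripper_force: 44.5
```

Call:
{"fn": "arm_command", "kwargs": {"steps": [[[0,0,1,0,0,0,0.6],[0,0,2,0,0,0,0.6],[0,0,2,0,0,0,0.2],[0,0,2,0,0,0,0],[0,0,2,0,0,0,0],[0,0,0,0,0,0,0],[0,0,-20,0,0,0,0],[0,0,-60,0,0,0,0],[0,0,-100,0,0,0,0],[0,0,-150,0,0,0,0]]]}}

```text
time: 18.88
ee_pos: [0.5293, 0.1313, 0.3179]
orientation: [[0.005, 1.0, -0.002], [1.0, -0.005, -0.0], [-0.0, -0.002, -1.0]]
wrist_force: [1.5, -0.2, -1.0]
gripper_width: 0.0854
gripper_force: 0.0
```

Run:
```python
from h import *
st(); jars()
```

```text
18.8833 [0.5293 0.1313 0.3179] [[0.005, 1.0, -0.002], [1.0, -0.005, -0.0], [-0.0, -0.002, -1.0]] w 0.08537337149029912 F [ 1.5 -0.2 -1. ]
blob [ 22  23 404] [348.5 171.2] [ 0.6902 -0.2996  0.072 ]
blob [ 22  18 296] [363.  202.6] [ 0.5947 -0.3439  0.072 ]
blob [ 23  31 603] [397.2 216.2] [ 0.5549 -0.4479  0.072 ]
blob [ 21  19 309] [359.4 241.8] [ 0.4756 -0.3327  0.072 ]
```

Call:
{"fn": "arm_command", "kwargs": {"steps": [[[-350,-40,0,0,0,0,0],[-350,-40,0,0,0,0,0],[-350,-40,0,0,0,0,0],[-350,-40,0,0,0,0,0],[-350,-40,0,0,0,0,0],[-350,-40,0,0,0,0,0],[-350,-40,0,0,0,0,0],[-350,-40,0,0,0,0,0],[-350,-40,0,0,0,0,0],[-350,-40,0,0,0,0,0]]]}}

```text
time: 19.77
ee_pos: [0.4875, -0.2228, 0.3171]
orientation: [[0.011, 1.0, 0.0], [1.0, -0.011, -0.002], [-0.002, 0.0, -1.0]]
wrist_force: [-0.6, 1.0, -0.0]
gripper_width: 0.0853
gripper_force: 0.0
```

Call:
{"fn": "arm_command", "kwargs": {"steps": [[[-114,-14,0,0,0,0,0],[-114,-14,0,0,0,0,0],[-114,-14,10,0,0,0,0],[-114,-14,50,0,0,0,0],[-114,-14,219,0,0,0,0],[-114,-14,219,0,0,0,0],[-114,-14,219,0,0,0,0],[-114,-14,219,0,0,0,0],[-114,-14,219,0,0,0,0],[-114,-14,219,0,0,0,0]]]}}

```text
time: 20.6
ee_pos: [0.4721, -0.3297, 0.0948]
orientation: [[0.004, 1.0, -0.006], [1.0, -0.004, 0.006], [0.006, -0.006, -1.0]]
wrist_force: [0.4, -0.3, 0.5]
gripper_width: 0.0852
gripper_force: 0.0
```

Call:
{"fn": "arm_command", "kwargs": {"steps": [[[0,0,0,0,0,0,0.6],[0,0,0,0,0,0,0.6],[0,0,0,0,0,0,0.6],[0,0,0,0,0,0,0.6],[0,0,-20,0,0,0,0.6],[0,0,-60,0,0,0,0.6],[0,0,-100,0,0,0,0.6],[0,0,-140,0,0,0,0.6],[0,0,-180,0,0,0,0.6],[0,0,-210,0,0,0,0.6]]]}}

```text
time: 21.43
ee_pos: [0.4742, -0.3327, 0.3136]
orientation: [[0.005, 1.0, 0.005], [1.0, -0.005, -0.005], [-0.005, 0.005, -1.0]]
wrist_force: [1.6, -0.6, -0.7]
gripper_width: 0.0551
gripper_force: 43.1
```

Call:
{"fn": "arm_command", "kwargs": {"steps": [[[350,47,0,0,0,0,0.6],[350,47,0,0,0,0,0.6],[350,47,0,0,0,0,0.6],[350,47,0,0,0,0,0.6],[350,47,0,0,0,0,0.6],[350,47,0,0,0,0,0.6],[350,47,0,0,0,0,0.6],[350,47,0,0,0,0,0.6],[350,47,0,0,0,0,0.6],[350,47,0,0,0,0,0.6]]]}}

```text
time: 22.27
ee_pos: [0.5223, 0.0218, 0.3092]
orientation: [[-0.001, 1.0, 0.002], [1.0, 0.001, 0.002], [0.002, 0.002, -1.0]]
wrist_force: [0.5, -0.6, -1.1]
gripper_width: 0.0555
gripper_force: 43.2
```

Call:
{"fn": "arm_command", "kwargs": {"steps": [[[54,8,0,0,0,0,0.6],[54,8,0,0,0,0,0.6],[54,8,0,0,0,0,0.6],[54,8,0,0,0,0,0.6],[54,8,0,0,0,0,0.6],[54,8,0,0,0,0,0.6],[54,8,0,0,0,0,0.6],[54,8,0,0,0,0,0.6],[54,8,0,0,0,0,0.6],[54,8,0,0,0,0,0.6]]]}}

```text
time: 23.1
ee_pos: [0.5307, 0.071, 0.3079]
orientation: [[0.006, 1.0, -0.0], [1.0, -0.006, -0.0], [-0.0, -0.0, -1.0]]
wrist_force: [0.2, 0.5, -2.0]
gripper_width: 0.0552
gripper_force: 43.2
```

Call:
{"fn": "arm_command", "kwargs": {"steps": [[[0,0,40,0,0,0,0.6],[0,0,80,0,0,0,0.6],[0,0,110,0,0,0,0.6],[0,0,125,0,0,0,0.6],[0,0,132,0,0,0,0.6],[0,0,135,0,0,0,0.6],[0,0,137,0,0,0,0.6],[0,0,139,0,0,0,0.6],[0,0,141,0,0,0,0.6],[0,0,141,0,0,0,0.6]]]}}

```text
time: 23.93
ee_pos: [0.5317, 0.0714, 0.1682]
orientation: [[0.005, 1.0, 0.003], [1.0, -0.005, -0.0], [-0.0, 0.003, -1.0]]
wrist_force: [-0.4, 0.5, -1.6]
gripper_width: 0.0552
gripper_force: 43.5
```

Call:
{"fn": "arm_command", "kwargs": {"steps": [[[0,0,1,0,0,0,0.6],[0,0,2,0,0,0,0.6],[0,0,2,0,0,0,0.2],[0,0,2,0,0,0,0],[0,0,2,0,0,0,0],[0,0,0,0,0,0,0],[0,0,-20,0,0,0,0],[0,0,-60,0,0,0,0],[0,0,-100,0,0,0,0],[0,0,-150,0,0,0,0]]]}}

```text
time: 24.77
ee_pos: [0.5298, 0.0714, 0.3092]
orientation: [[0.005, 1.0, -0.003], [1.0, -0.005, 0.0], [0.0, -0.003, -1.0]]
wrist_force: [0.6, 0.7, 0.3]
gripper_width: 0.0856
gripper_force: 0.0
```

Run:
```python
from h import *
st(); jars()
```

```text
24.7667 [0.5298 0.0714 0.3092] [[0.005, 1.0, -0.003], [1.0, -0.005, 0.0], [0.0, -0.003, -1.0]] w 0.08558090165959935 F [0.6 0.7 0.3]
blob [ 22  23 404] [348.5 171.2] [ 0.6902 -0.2996  0.072 ]
blob [ 22  18 295] [363.  202.5] [ 0.5947 -0.344   0.072 ]
blob [ 23  31 603] [397.2 216.2] [ 0.5549 -0.4479  0.072 ]
```

Call:
{"fn": "arm_command", "kwargs": {"steps": [[[-350,54,0,0,0,0,0],[-350,54,0,0,0,0,0],[-350,54,0,0,0,0,0],[-350,54,0,0,0,0,0],[-350,54,0,0,0,0,0],[-350,54,0,0,0,0,0],[-350,54,0,0,0,0,0],[-350,54,0,0,0,0,0],[-350,54,0,0,0,0,0],[-350,54,0,0,0,0,0]]]}}

```text
time: 25.65
ee_pos: [0.5826, -0.2842, 0.3077]
orientation: [[0.011, 1.0, -0.0], [1.0, -0.011, -0.002], [-0.002, -0.0, -1.0]]
wrist_force: [0.1, 0.2, -0.3]
gripper_width: 0.0854
gripper_force: 0.0
```

Call:
{"fn": "arm_command", "kwargs": {"steps": [[[-65,10,0,0,0,0,0],[-65,10,0,0,0,0,0],[-65,10,10,0,0,0,0],[-65,10,50,0,0,0,0],[-65,10,208,0,0,0,0],[-65,10,208,0,0,0,0],[-65,10,208,0,0,0,0],[-65,10,208,0,0,0,0],[-65,10,208,0,0,0,0],[-65,10,208,0,0,0,0]]]}}

```text
time: 26.48
ee_pos: [0.591, -0.3415, 0.0976]
orientation: [[0.004, 1.0, -0.005], [1.0, -0.004, 0.005], [0.005, -0.005, -1.0]]
wrist_force: [1.1, -0.4, 1.5]
gripper_width: 0.0851
gripper_force: 0.0
```

Call:
{"fn": "arm_command", "kwargs": {"steps": [[[0,0,0,0,0,0,0.6],[0,0,0,0,0,0,0.6],[0,0,0,0,0,0,0.6],[0,0,0,0,0,0,0.6],[0,0,-20,0,0,0,0.6],[0,0,-60,0,0,0,0.6],[0,0,-100,0,0,0,0.6],[0,0,-140,0,0,0,0.6],[0,0,-180,0,0,0,0.6],[0,0,-210,0,0,0,0.6]]]}}

```text
time: 27.32
ee_pos: [0.5931, -0.3443, 0.3164]
orientation: [[0.005, 1.0, 0.005], [1.0, -0.005, -0.004], [-0.004, 0.005, -1.0]]
wrist_force: [0.4, -1.5, -0.5]
gripper_width: 0.0547
gripper_force: 43.0
```

Call:
{"fn": "arm_command", "kwargs": {"steps": [[[356,-64,0,0,0,0,0.6],[356,-64,0,0,0,0,0.6],[356,-64,0,0,0,0,0.6],[356,-64,0,0,0,0,0.6],[356,-64,0,0,0,0,0.6],[356,-64,0,0,0,0,0.6],[356,-64,0,0,0,0,0.6],[356,-64,0,0,0,0,0.6],[356,-64,0,0,0,0,0.6],[356,-64,0,0,0,0,0.6]]]}}

```text
time: 28.15
ee_pos: [0.5287, 0.0176, 0.3115]
orientation: [[-0.001, 1.0, 0.001], [1.0, 0.001, 0.003], [0.003, 0.001, -1.0]]
wrist_force: [0.5, -0.4, -1.6]
gripper_width: 0.0554
gripper_force: 43.1
```

Call:
{"fn": "arm_command", "kwargs": {"steps": [[[0,0,0,0,0,0,0.6],[0,0,0,0,0,0,0.6],[0,0,0,0,0,0,0.6],[0,0,0,0,0,0,0.6],[0,0,40,0,0,0,0.6],[0,0,80,0,0,0,0.6],[0,0,80,0,0,0,0.6],[0,0,80,0,0,0,0.6],[0,0,80,0,0,0,0.6],[0,0,80,0,0,0,0.6]]]}}

```text
time: 28.98
ee_pos: [0.5324, 0.0117, 0.2336]
orientation: [[0.006, 1.0, 0.005], [1.0, -0.006, -0.001], [-0.001, 0.005, -1.0]]
wrist_force: [0.1, -0.5, -1.0]
gripper_width: 0.0555
gripper_force: 43.5
```

Call:
{"fn": "arm_command", "kwargs": {"steps": [[[0,0,20,0,0,0,0.6],[0,0,40,0,0,0,0.6],[0,0,50,0,0,0,0.6],[0,0,55,0,0,0,0.6],[0,0,57,0,0,0,0.6],[0,0,59,0,0,0,0.6],[0,0,61,0,0,0,0.6],[0,0,62,0,0,0,0.6],[0,0,63,0,0,0,0.6],[0,0,63,0,0,0,0.6]]]}}

```text
time: 29.82
ee_pos: [0.5315, 0.0124, 0.1712]
orientation: [[0.005, 1.0, 0.003], [1.0, -0.005, -0.0], [-0.0, 0.003, -1.0]]
wrist_force: [-5.9, 1.0, 12.5]
gripper_width: 0.0553
gripper_force: 45.0
```

Call:
{"fn": "arm_command", "kwargs": {"steps": [[[0,0,0,0,0,0,0.6],[0,0,0,0,0,0,0.6],[0,0,0,0,0,0,0.2],[0,0,0,0,0,0,0],[0,0,0,0,0,0,0],[0,0,-2,0,0,0,0],[0,0,-20,0,0,0,0],[0,0,-60,0,0,0,0],[0,0,-100,0,0,0,0],[0,0,-130,0,0,0,0]]]}}

```text
time: 30.65
ee_pos: [0.531, 0.0123, 0.3005]
orientation: [[0.005, 1.0, 0.003], [1.0, -0.005, -0.0], [-0.0, 0.003, -1.0]]
wrist_force: [1.3, -0.5, 0.1]
gripper_width: 0.0853
gripper_force: 0.0
```

Call:
{"fn": "arm_command", "kwargs": {"steps": [[[0,-107,0,0,0,0,1],[0,-107,0,0,0,0,1],[0,-107,0,0,0,0,1],[150,-107,0,0,0,0,1],[150,-107,0,0,0,0,1],[150,-107,0,0,0,0,1],[150,-107,0,0,0,0,1],[150,-107,0,0,0,0,1],[150,-107,0,0,0,0,1],[150,-107,0,0,0,0,1]]]}}

```text
time: 31.48
ee_pos: [0.424, 0.1626, 0.2974]
orientation: [[0.005, 1.0, -0.0], [1.0, -0.005, -0.001], [-0.001, -0.0, -1.0]]
wrist_force: [0.7, -0.2, 0.4]
gripper_width: -0.0001
gripper_force: 0.0
```

Run:
```python
from h import *
st(); jars(.138,(.45,-.03),(.62,.25)); tiles('c4.png',[('top',110,170),('top',175,170),('top',240,170),('side',150,228),('side',200,228),('side',240,200)])
```

```text
31.4833 [0.424  0.1626 0.2974] [[0.005, 1.0, -0.0], [1.0, -0.005, -0.001], [-0.001, -0.0, -1.0]] w -5.273392136219574e-05 F [ 0.7 -0.2  0.4]
```

View pics/c4.png

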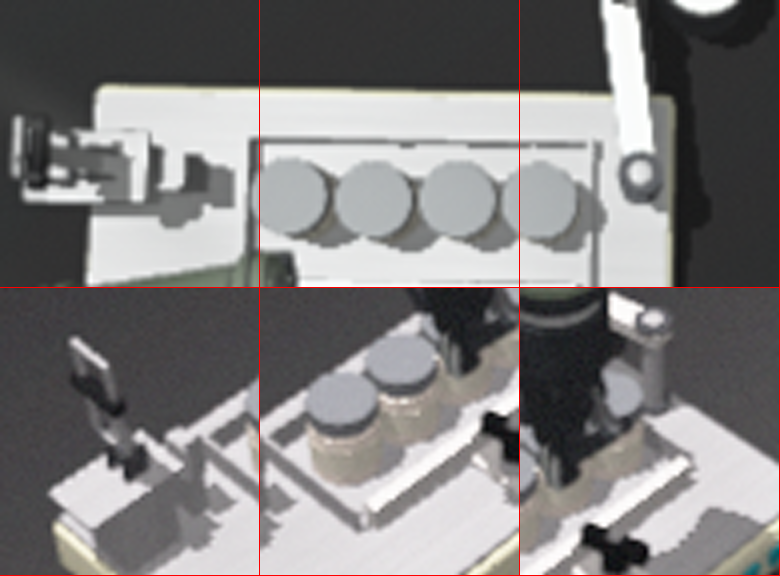

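The top tile shows all four lids in a row (centres near tile pixels 292, 373, 457 and 540, row 200), and all jars are standing. Next I push the bar forward.

Call:
{"fn": "arm_command", "kwargs": {"steps": [[[0,0,40,0,0,0,1],[0,0,80,0,0,0,1],[0,0,120,0,0,0,1],[0,0,145,0,0,0,1],[0,0,145,0,0,0,1],[0,0,145,0,0,0,1],[0,4,145,0,0,0,1],[0,8,145,0,0,0,1],[0,12,145,0,0,0,1],[0,16,145,0,0,0,1]]]}}

```text
time: 32.47
ee_pos: [0.4421, 0.1631, 0.1545]
orientation: [[0.005, 1.0, 0.004], [1.0, -0.005, 0.001], [0.001, 0.004, -1.0]]
wrist_force: [-0.1, 0.8, 0.0]
gripper_width: -0.0001
gripper_force: 0.0
```

Call:
{"fn": "arm_command", "kwargs": {"steps": [[[0,4,0,0,0,0,1],[0,9,0,0,0,0,1],[0,14,0,0,0,0,1],[0,19,0,0,0,0,1],[0,24,0,0,0,0,1],[0,29,0,0,0,0,1],[0,34,0,0,0,0,1],[0,38,0,0,0,0,1],[0,41,0,0,0,0,1],[0,44,0,0,0,0,1]]]}}

```text
time: 33.3
ee_pos: [0.4828, 0.163, 0.1531]
orientation: [[0.005, 1.0, -0.005], [1.0, -0.005, 0.0], [0.0, -0.005, -1.0]]
wrist_force: [-9.7, -0.1, 10.6]
gripper_width: 0.0002
gripper_force: 4.3
```

Call:
{"fn": "arm_command", "kwargs": {"steps": [[[0,1,0,0,0,0,1],[0,1,0,0,0,0,1],[0,2,0,0,0,0,1],[0,2,0,0,0,0,1],[0,3,0,0,0,0,1],[0,3,0,0,0,0,1],[0,4,0,0,0,0,1],[0,4,0,0,0,0,1],[0,4,0,0,0,0,1],[0,4,0,0,0,0,1]]]}}

```text
time: 34.13
ee_pos: [0.4857, 0.1629, 0.1532]
orientation: [[0.005, 1.0, -0.007], [1.0, -0.005, -0.0], [-0.0, -0.007, -1.0]]
wrist_force: [-13.9, -0.3, 14.0]
gripper_width: -0.0002
gripper_force: 3.2
```

Call:
{"fn": "arm_command", "kwargs": {"steps": [[[0,1,0,0,0,0,1],[0,1,0,0,0,0,1],[0,2,0,0,0,0,1],[0,2,0,0,0,0,1],[0,3,0,0,0,0,1],[0,3,0,0,0,0,1],[0,4,0,0,0,0,1],[0,4,0,0,0,0,1],[0,4,0,0,0,0,1],[0,4,0,0,0,0,1]]]}}

```text
time: 34.97
ee_pos: [0.4907, 0.1626, 0.1531]
orientation: [[0.005, 1.0, -0.004], [1.0, -0.005, -0.0], [-0.0, -0.004, -1.0]]
wrist_force: [-7.4, -1.1, 9.1]
gripper_width: -0.0002
gripper_force: 4.6
```

Call:
{"fn": "arm_command", "kwargs": {"steps": [[[0,1,0,0,0,0,1],[0,1,0,0,0,0,1],[0,2,0,0,0,0,1],[0,2,0,0,0,0,1],[0,3,0,0,0,0,1],[0,3,0,0,0,0,1],[0,3,0,0,0,0,1],[0,3,0,0,0,0,1],[0,3,0,0,0,0,1],[0,3,0,0,0,0,1]]]}}

```text
time: 35.8
ee_pos: [0.4939, 0.1626, 0.1531]
orientation: [[0.005, 1.0, -0.004], [1.0, -0.005, -0.0], [-0.001, -0.004, -1.0]]
wrist_force: [-6.8, -0.6, 10.3]
gripper_width: 0.0002
gripper_force: 4.8
```

Run:
```python
from h import *
st(); cv2.imwrite('pics/x.png',optics.capture('top'))
```

```text
35.8 [0.4939 0.1626 0.1531] [[0.005, 1.0, -0.004], [1.0, -0.005, -0.0], [-0.001, -0.004, -1.0]] w 0.00022632886154408063 F [-6.8 -0.6 10.3]
```

Call:
{"fn": "arm_command", "kwargs": {"steps": [[[0,1,0,0,0,0,1],[0,1,0,0,0,0,1],[0,2,0,0,0,0,1],[0,2,0,0,0,0,1],[0,3,0,0,0,0,1],[0,3,0,0,0,0,1],[0,3,0,0,0,0,1],[0,3,0,0,0,0,1],[0,3,0,0,0,0,1],[0,3,0,0,0,0,1]]]}}

```text
time: 36.68
ee_pos: [0.497, 0.1626, 0.1531]
orientation: [[0.005, 1.0, -0.004], [1.0, -0.005, -0.0], [-0.0, -0.004, -1.0]]
wrist_force: [-7.4, -0.2, 9.1]
gripper_width: -0.0001
gripper_force: 4.7
```

Call:
{"fn": "arm_command", "kwargs": {"steps": [[[0,1,0,0,0,0,1],[0,1,0,0,0,0,1],[0,2,0,0,0,0,1],[0,2,0,0,0,0,1],[0,2,0,0,0,0,1],[0,2,0,0,0,0,1],[0,2,0,0,0,0,1],[0,2,0,0,0,0,1],[0,2,0,0,0,0,1],[0,2,0,0,0,0,1]]]}}

```text
time: 37.52
ee_pos: [0.4981, 0.1626, 0.153]
orientation: [[0.005, 1.0, -0.006], [1.0, -0.005, -0.001], [-0.001, -0.006, -1.0]]
wrist_force: [-10.1, -0.4, 12.3]
gripper_width: -0.0001
gripper_force: 6.1
```

Call:
{"fn": "arm_command", "kwargs": {"steps": [[[0,1,0,0,0,0,1],[0,1,0,0,0,0,1],[0,2,0,0,0,0,1],[0,2,0,0,0,0,1],[0,2,0,0,0,0,1],[0,2,0,0,0,0,1],[0,2,0,0,0,0,1],[0,2,0,0,0,0,1],[0,2,0,0,0,0,1],[0,2,0,0,0,0,1]]]}}

```text
time: 38.35
ee_pos: [0.4987, 0.1626, 0.153]
orientation: [[0.005, 1.0, -0.01], [1.0, -0.005, -0.001], [-0.001, -0.01, -1.0]]
wrist_force: [-13.8, -1.3, 16.3]
gripper_width: -0.0003
gripper_force: 8.6
```

Call:
{"fn": "arm_command", "kwargs": {"steps": [[[0,1,0,0,0,0,1],[0,1,0,0,0,0,1],[0,2,0,0,0,0,1],[0,2,0,0,0,0,1],[0,2,0,0,0,0,1],[0,2,0,0,0,0,1],[0,2,0,0,0,0,1],[0,2,0,0,0,0,1],[0,2,0,0,0,0,1],[0,2,0,0,0,0,1]]]}}

```text
time: 39.18
ee_pos: [0.4993, 0.1626, 0.153]
orientation: [[0.004, 1.0, -0.014], [1.0, -0.005, -0.001], [-0.001, -0.014, -1.0]]
wrist_force: [-19.0, -0.8, 19.1]
gripper_width: 0.0
gripper_force: 10.9
```

Run:
```python
from h import *
st(); tiles('c5.png',[('top',110,170),('top',175,170),('top',220,170),('side',150,228),('side',200,228),('side',240,200)])
```

```text
39.1833 [0.4993 0.1626 0.153 ] [[0.004, 1.0, -0.014], [1.0, -0.005, -0.001], [-0.001, -0.014, -1.0]] w 1.0500749743240918e-05 F [-19.   -0.8  19.1]
```

View pics/c5.png

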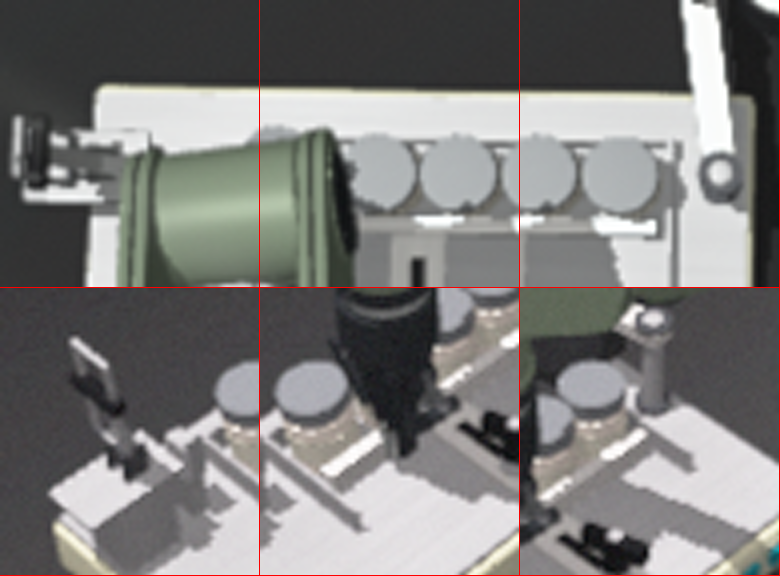

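Call:
{"fn": "arm_command", "kwargs": {"steps": [[[0,-4,0,0,0,0,1],[0,-10,0,0,0,0,1],[0,-10,-40,0,0,0,1],[0,-10,-80,0,0,0,0.5],[0,-10,-110,0,0,0,0.5],[0,-10,-110,0,0,0,0.5],[0,-10,-110,0,0,0,0.5],[0,-10,-110,0,0,0,0.5],[0,-10,-110,0,0,0,0.5],[0,-10,-110,0,0,0,0.5]]]}}

```text
time: 40.12
ee_pos: [0.4931, 0.1624, 0.2604]
orientation: [[0.005, 1.0, -0.004], [1.0, -0.005, -0.001], [-0.001, -0.004, -1.0]]
wrist_force: [1.3, 0.2, -0.7]
gripper_width: 0.0427
gripper_force: 0.0
```

Call:
{"fn": "arm_command", "kwargs": {"steps": [[[-60,-59,0,0,0,1.24,0.5],[-60,-59,0,0,0,1.24,0.5],[-60,-59,0,0,0,1.24,0.5],[-60,-59,0,0,0,1.24,0.5],[-60,-59,0,0,0,1.24,0.5],[-60,-59,0,0,0,1.24,0.5],[-60,-59,0,0,0,1.24,0.5],[-60,-59,0,0,0,1.24,0.5],[-60,-59,0,0,0,1.24,0.5],[-60,-59,0,0,0,1.24,0.5]]]}}

```text
time: 40.95
ee_pos: [0.4341, 0.1028, 0.2611]
orientation: [[0.949, 0.314, -0.003], [0.314, -0.949, -0.0], [-0.003, -0.001, -1.0]]
wrist_force: [0.0, 0.4, 0.4]
gripper_width: 0.0428
gripper_force: 0.0
```

Call:
{"fn": "arm_command", "kwargs": {"steps": [[[0,0,0,0,0,0.07,0.5],[0,0,0,0,0,0.07,0.5],[0,0,0,0,0,0.07,0.5],[0,0,0,0,0,0.07,0.5],[0,0,0,0,0,0.07,0.5],[0,0,0,0,0,0.07,0.5],[0,0,0,0,0,0.07,0.5],[0,0,0,0,0,0.07,0.5],[0,0,0,0,0,0.07,0.5],[0,0,0,0,0,0.07,0.5]]]}}

```text
time: 41.78
ee_pos: [0.4348, 0.1029, 0.2626]
orientation: [[0.967, 0.253, 0.0], [0.253, -0.967, 0.0], [0.0, -0.0, -1.0]]
wrist_force: [-0.5, -0.7, 0.0]
gripper_width: 0.0426
gripper_force: 0.0
```

Run:
```python
from h import *
st()
tiles('c6.png',[('top',180,225),('top',175,170),('top',220,170),('side',230,235),('side',200,228),('side',240,200)])
```

```text
41.7833 [0.4348 0.1029 0.2626] [[0.967, 0.253, 0.0], [0.253, -0.967, 0.0], [0.0, -0.0, -1.0]] w 0.04259809853642979 F [-0.5 -0.7  0. ]
```

View pics/c6.png

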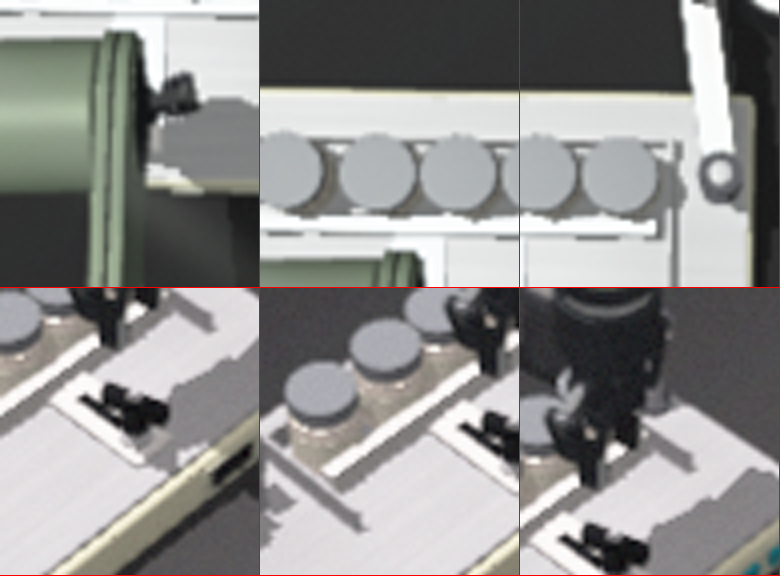

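Call:
{"fn": "arm_command", "kwargs": {"steps": [[[-3,-1,40,0,0,0,0.5],[-3,-1,80,0,0,0,0.5],[-3,-1,100,0,0,0,0.5],[-3,-1,100,0,0,0,0.5],[-3,-1,100,0,0,0,0.5],[-3,-1,100,0,0,0,1],[-3,-1,100,0,0,0,1],[-3,-1,100,0,0,0,1],[-3,-1,100,0,0,0,1],[-3,-1,100,0,0,0,1]]], "force": 60}}

```text
time: 42.72
ee_pos: [0.4335, 0.1034, 0.165]
orientation: [[0.967, 0.253, 0.005], [0.253, -0.967, 0.001], [0.005, 0.001, -1.0]]
wrist_force: [-1.5, 1.8, 5.3]
gripper_width: 0.0187
gripper_force: 58.6
```

Call:
{"fn": "arm_command", "kwargs": {"steps": [[[0,0,0,0,0,0.1,1],[0,0,0,0,0,0.2,1],[0,0,0,0,0,0.3,1],[0,0,0,0,0,0.4,1],[0,0,0,0,0,0.5,1],[0,0,0,0,0,0.6,1],[0,0,0,0,0,0.7,1],[0,0,0,0,0,0.8,1],[0,0,0,0,0,0.85,1],[0,0,0,0,0,0.88,1]]]}}

```text
time: 43.55
ee_pos: [0.4331, 0.1017, 0.1649]
orientation: [[0.811, -0.585, 0.004], [-0.585, -0.811, -0.004], [0.005, 0.001, -1.0]]
wrist_force: [-2.1, -6.6, 7.8]
gripper_width: 0.0187
gripper_force: 59.0
```

Run:
```python
from h import *
st();s=robot.observe();print(s['ft_torque'],s['q'])
```

```text
43.55 [0.4331 0.1017 0.1649] [[0.811, -0.585, 0.004], [-0.585, -0.811, -0.004], [0.005, 0.001, -1.0]] w 0.018661486881400013 F [-2.1 -6.6  7.8]
[-1.06136517  0.46846059  0.23332698] [  2.17200628   5.87139746 113.49032102  -0.26814632  60.43663312
 128.09517194]
```

Call:
{"fn": "arm_command", "kwargs": {"steps": [[[0,0,0,0,0,0.05,1],[0,0,0,0,0,0.1,1],[0,0,0,0,0,0.13,1],[0,0,0,0,0,0.16,1],[0,0,0,0,0,0.18,1],[0,0,0,0,0,0.18,1],[0,0,0,0,0,0.18,1],[0,0,0,0,0,0.18,1],[0,0,0,0,0,0.18,1],[0,0,0,0,0,0.18,1]]]}}

```text
time: 44.38
ee_pos: [0.4329, 0.1014, 0.1649]
orientation: [[0.695, -0.719, 0.003], [-0.719, -0.695, -0.005], [0.005, 0.001, -1.0]]
wrist_force: [-2.9, -6.8, 9.6]
gripper_width: 0.0192
gripper_force: 59.2
```

Run:
```python
from h import *
st();s=robot.observe();print(s['ft_torque'],s['q'])
```

```text
44.3833 [0.4329 0.1014 0.1649] [[0.695, -0.719, 0.003], [-0.719, -0.695, -0.005], [0.005, 0.001, -1.0]] w 0.019215703615860946 F [-2.9 -6.8  9.6]
[-1.15230273  0.55779703  0.11176585] [  2.15320025   5.86283467 113.50154268  -0.30652836  60.47878022
 138.29467828]
```

Call:
{"fn": "arm_command", "kwargs": {"steps": [[[0,0,0,0,0,0,0.5],[0,0,0,0,0,0,0.5],[0,0,0,0,0,0,0.5],[0,0,-30,0,0,0,0.5],[0,0,-70,0,0,0,0.5],[0,0,-135,0,0,0,0.5],[0,0,-135,0,0,0,0.5],[0,0,-135,0,0,0,0.5],[0,0,-135,0,0,0,0.5],[0,0,-135,0,0,0,0.5]]]}}

```text
time: 45.22
ee_pos: [0.431, 0.1032, 0.2967]
orientation: [[0.694, -0.72, -0.001], [-0.72, -0.694, 0.0], [-0.001, 0.001, -1.0]]
wrist_force: [0.3, -0.6, -0.8]
gripper_width: 0.0427
gripper_force: 0.0
```

Call:
{"fn": "arm_command", "kwargs": {"steps": [[[276,-74,0,0,0,-0.94,0.5],[276,-74,0,0,0,-0.94,0.5],[276,-74,0,0,0,-0.94,0.5],[276,-74,0,0,0,-0.94,0.5],[276,-74,0,0,0,-0.94,0.5],[276,-74,0,0,0,-0.94,0.5],[276,-74,0,0,0,-0.94,0.5],[276,-74,0,0,0,-0.94,0.5],[276,-74,0,0,0,-0.94,0.5],[276,-74,0,0,0,-0.94,0.5]]]}}

```text
time: 46.05
ee_pos: [0.6754, -0.0442, 0.2942]
orientation: [[0.991, 0.133, -0.006], [0.133, -0.991, 0.001], [-0.005, -0.002, -1.0]]
wrist_force: [-0.9, 1.4, -0.2]
gripper_width: 0.0428
gripper_force: 0.0
```

Run:
```python
from h import *
st()
tiles('c7.png',[('top',180,225),('top',175,170),('top',240,155),('side',230,235),('side',200,228),('side',215,170)])
```

```text
46.05 [ 0.6754 -0.0442  0.2942] [[0.991, 0.133, -0.006], [0.133, -0.991, 0.001], [-0.005, -0.002, -1.0]] w 0.04283472657165926 F [-0.9  1.4 -0.2]
```

View pics/c7.png

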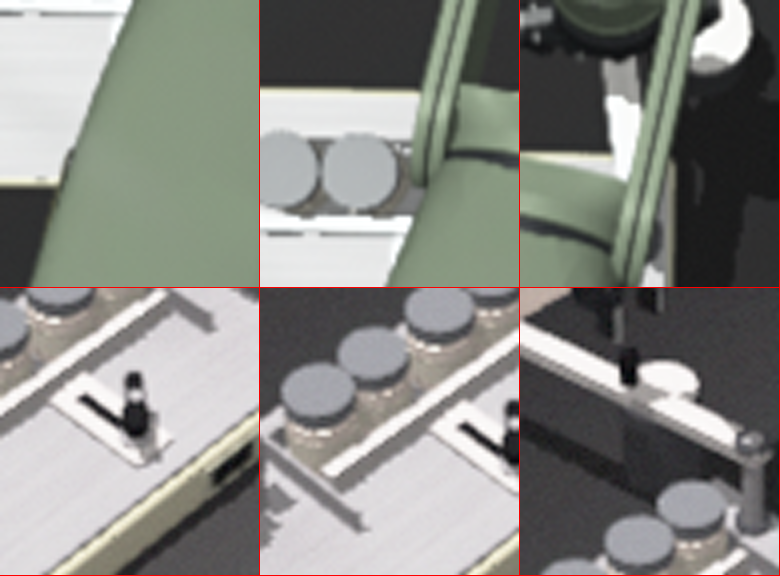

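Call:
{"fn": "arm_command", "kwargs": {"steps": [[[2,1,30,0,0,0,0.5],[2,1,59,0,0,0,0.5],[2,1,59,0,0,0,0.5],[2,1,59,0,0,0,0.5],[2,1,59,0,0,0,1],[2,1,59,0,0,0,1],[2,1,59,0,0,0,1],[2,1,59,0,0,0,1],[2,1,59,0,0,0,1],[2,1,59,0,0,0,1]]], "force": 25}}

```text
time: 46.98
ee_pos: [0.6796, -0.045, 0.2416]
orientation: [[0.991, 0.135, 0.004], [0.135, -0.991, -0.0], [0.004, 0.001, -1.0]]
wrist_force: [-1.3, 1.1, 5.9]
gripper_width: 0.0171
gripper_force: 25.3
```

Run:
```python
from h import *
st()
s=robot.observe();p=s['ee_pos'];R=np.array(s['orientation'])
h=np.array([.549,-.063]); r=p[:2]-h; print(np.linalg.norm(r),np.degrees(np.arctan2(r[1],r[0])))
a0=np.arctan2(r[1],r[0]); 
for a in np.linspace(a0,np.pi/2,21)[1:]:
    d=h+.13*np.array([np.cos(a),np.sin(a)])-p[:2]; t=R.T@np.array([d[0],d[1],0]); print(np.round(t[:2]*1000,1),round(-(a-a0),3))
```

```text
46.9833 [ 0.6796 -0.045   0.2416] [[0.991, 0.135, 0.004], [0.135, -0.991, -0.0], [0.004, 0.001, -1.0]] w 0.017110789296128075 F [-1.3  1.1  5.9]
0.13183324526472276 7.84770101506665
[-2.2 -9.3] -0.072
[ -3.2 -18.6] -0.143
[ -4.9 -27.7] -0.215
[ -7.2 -36.8] -0.287
[-10.1 -45.6] -0.358
[-13.7 -54.2] -0.43
[-17.9 -62.5] -0.502
[-22.7 -70.5] -0.574
[-28.1 -78.1] -0.645
[-33.9 -85.4] -0.717
[-40.3 -92.2] -0.789
[-47.2 -98.5] -0.86
[ -54.4 -104.3] -0.932
[ -62.1 -109.6] -1.004
[ -70.2 -114.3] -1.075
[ -78.5 -118.4] -1.147
[ -87.1 -121.9] -1.219
[ -96.  -124.8] -1.29
[-105.  -127.1] -1.362
[-114.2 -128.7] -1.434
```

Call:
{"fn": "arm_command", "kwargs": {"steps": [[[0,-9.4,0,0,0,-0.072,1],[-1.3,-18.5,0,0,0,-0.143,1],[-3,-27.7,0,0,0,-0.215,1],[-5.3,-36.8,0,0,0,-0.287,1],[-8.2,-45.6,0,0,0,-0.358,1],[-11.8,-54.2,0,0,0,-0.43,1],[-16,-62.5,0,0,0,-0.502,1],[-20.8,-70.6,0,0,0,-0.574,1],[-26.1,-78.2,0,0,0,-0.645,1],[-32,-85.4,0,0,0,-0.717,1]]]}}

```text
time: 47.82
ee_pos: [0.6369, 0.035, 0.2416]
orientation: [[0.656, 0.755, 0.006], [0.755, -0.656, -0.001], [0.003, 0.006, -1.0]]
wrist_force: [1.3, -1.1, 5.5]
gripper_width: 0.0171
gripper_force: 25.3
```

Call:
{"fn": "arm_command", "kwargs": {"steps": [[[0,-9.4,0,0,0,-0.072,1],[-1.3,-18.5,0,0,0,-0.143,1],[-3,-27.7,0,0,0,-0.215,1],[-5.3,-36.8,0,0,0,-0.287,1],[-8.2,-45.6,0,0,0,-0.358,1],[-11.8,-54.2,0,0,0,-0.43,1],[-16,-62.5,0,0,0,-0.502,1],[-20.8,-70.6,0,0,0,-0.574,1],[-24.8,-76.4,0,0,0,-0.63,1],[-27,-79,0,0,0,-0.65,1]]]}}

```text
time: 48.65
ee_pos: [0.5593, 0.0671, 0.2416]
orientation: [[0.066, 0.998, 0.007], [0.998, -0.066, 0.0], [0.001, 0.006, -1.0]]
wrist_force: [1.4, 0.8, 4.6]
gripper_width: 0.0169
gripper_force: 25.3
```

Run:
```python
from h import *
st()
```

```text
48.65 [0.5593 0.0671 0.2416] [[0.066, 0.998, 0.007], [0.998, -0.066, 0.0], [0.001, 0.006, -1.0]] w 0.01691771759794412 F [1.4 0.8 4.6]
```

Call:
{"fn": "arm_command", "kwargs": {"steps": [[[0,-4,0,0,0,-0.03,1],[0,-8,0,0,0,-0.06,1],[0,-10,0,0,0,-0.066,1],[0,-11,0,0,0,-0.066,1],[0,-12,0,0,0,-0.066,1],[0,-13,0,0,0,-0.066,1],[0,-14,0,0,0,-0.066,1],[0,-14,0,0,0,-0.066,1],[0,-14,0,0,0,-0.066,1],[0,-14,0,0,0,-0.066,1]]]}}

```text
time: 49.48
ee_pos: [0.55, 0.0674, 0.2417]
orientation: [[0.003, 1.0, 0.018], [1.0, -0.003, -0.0], [-0.0, 0.018, -1.0]]
wrist_force: [15.3, 0.3, -3.1]
gripper_width: 0.0169
gripper_force: 25.6
```

Call:
{"fn": "arm_command", "kwargs": {"steps": [[[0,5,0,0,0,0,1],[0,5,0,0,0,0,0.3],[0,5,0,0,0,0,0.3],[0,5,0,0,0,0,0.3],[0,5,-30,0,0,0,0.3],[0,5,-70,0,0,0,0.3],[0,5,-120,0,0,0,0.3],[0,5,-120,0,0,0,0.3],[0,5,-120,0,0,0,0.3],[0,5,-120,0,0,0,0.3]]]}}

```text
time: 50.32
ee_pos: [0.5487, 0.0678, 0.3583]
orientation: [[0.002, 1.0, 0.0], [1.0, -0.002, -0.0], [-0.0, 0.0, -1.0]]
wrist_force: [-0.6, 0.3, -0.8]
gripper_width: 0.0595
gripper_force: 0.0
```

Call:
{"fn": "arm_command", "kwargs": {"steps": [[[0,-125,0,0,0,0,0.3],[0,-125,0,0,0,0,0.3],[0,-125,0,0,0,0,0.3],[0,-125,0,0,0,0,0.3],[0,-125,0,0,0,0,0.3],[0,-125,0,0,0,0,0.3],[0,-125,0,0,0,0,0.3],[0,-125,0,0,0,0,0.3],[0,-125,0,0,0,0,0.3],[0,-125,0,0,0,0,0.3]]]}}

```text
time: 51.15
ee_pos: [0.4248, 0.0679, 0.3584]
orientation: [[0.002, 1.0, -0.0], [1.0, -0.002, 0.0], [0.0, -0.0, -1.0]]
wrist_force: [-0.0, 0.3, 0.6]
gripper_width: 0.0599
gripper_force: 0.0
```

Run:
```python
from h import *
st()
a=optics.capture('top')[170:235,105:180]; b=optics.capture('side')[228:310,150:225]
cv2.imwrite('pics/c8.png',np.hstack([cv2.resize(cv2.copyMakeBorder(x,0,82-x.shape[0],0,0,0),None,fx=5.3,fy=5.3,interpolation=cv2.INTER_CUBIC) for x in (a,b)]))
```

```text
51.15 [0.4248 0.0679 0.3584] [[0.002, 1.0, -0.0], [1.0, -0.002, 0.0], [0.0, -0.0, -1.0]] w 0.059863832449642836 F [-0.   0.3  0.6]
```

View pics/c8.png

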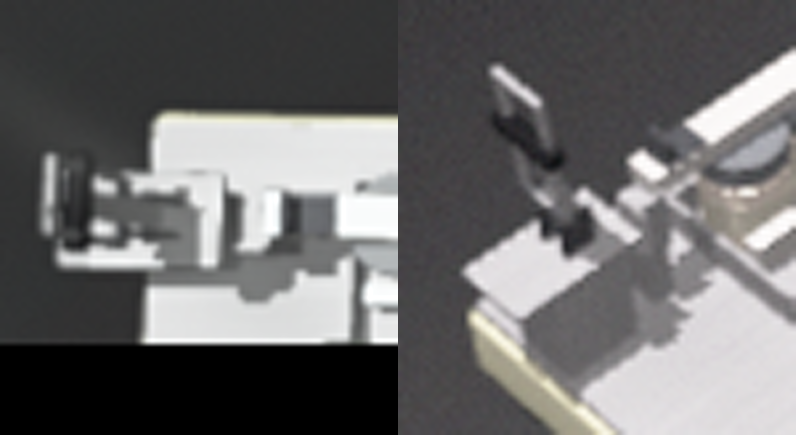

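Run:
```python
from h import *
np.set_printoptions(precision=4,suppress=True)
A=lambda u,v:(105+u/5.3,170+v/5.3)
B=lambda u,v:(150+(u-397.5)/5.3,228+v/5.3)
for n,u,v,z in[('end',248,222,.157),('k282',282,222,.174),('k300',300,222,.174),('k332',332,222,.157)]: print(n,onz('top',*A(u,v),z))
print('keeper top',tri(A(291,222),B(672,138)),'end',tri(A(248,222),B(640,165)))
print('looptip',tri(A(47,195),B(517,85)),'lo',onz('top',*A(47,153),.271),onz('top',*A(47,236),.271))
print('Tgrip',tri(A(75,202),B(528,138)))
for y in (.232,.239,.246): print(y,[ (p-np.array([150,228]))*5.3+[397.5,0] for p in [proj('side',(.549,y-0.0034,.174))]],(proj('top',(.549,y-.0034,.174))-[105,170])*5.3)
```

```text
end [0.548  0.2684 0.157 ]
k282 [0.5468 0.2462 0.174 ]
k300 [0.5469 0.2369 0.174 ]
k332 [0.5487 0.2242 0.157 ]
keeper top (array([0.5473, 0.2428, 0.1685]), np.float64(0.00022038760689896387)) end (array([0.5472, 0.2663, 0.1645]), np.float64(0.0002364638000887603))
looptip (array([0.5487, 0.3333, 0.2743]), np.float64(0.001225016535393974)) lo [0.5698 0.336  0.271 ] [0.5297 0.3339 0.271 ]
Tgrip (array([0.5489, 0.3328, 0.2347]), np.float64(0.002163953863501119))
0.232 [array([688.5842, 116.4063])] [316.1193 218.3556]
0.239 [array([678.9335, 122.8497])] [302.6453 218.1264]
0.246 [array([669.235, 129.325])] [289.1675 217.897 ]
```

Call:
{"fn": "arm_command", "kwargs": {"steps": [[[0,0,-42,0,0,0,0.3],[265,124,-42,0,0,0,0.3],[265,124,-42,0,0,0,0.3],[265,124,-42,0,0,0,0.3],[265,124,-42,0,0,0,0.3],[265,124,-42,0,0,0,0.3],[265,124,-42,0,0,0,0.3],[265,124,-42,0,0,0,0.3],[265,124,-42,0,0,0,0.3],[265,124,-42,0,0,0,0.3]]]}}

```text
time: 52.08
ee_pos: [0.5489, 0.3347, 0.398]
orientation: [[-0.001, 1.0, -0.003], [1.0, 0.001, -0.002], [-0.002, -0.003, -1.0]]
wrist_force: [-0.2, 0.0, 0.8]
gripper_width: 0.06
gripper_force: 0.0
```

Call:
{"fn": "arm_command", "kwargs": {"steps": [[[0,0,0,0,0,0,0.3],[0,0,0,0,0,0,0.3],[0,0,0,0,0,0,0.3],[0,0,0,0,0,0,0.3],[0,0,0,0,0,0,0.3],[0,0,0,0,0,0,0.3],[0,0,0,0,0,0,0.3],[0,0,0,0,0,0,0.3],[0,0,0,0,0,0,0.3],[0,0,0,0,0,0,0.3]]]}}

```text
time: 52.92
ee_pos: [0.5486, 0.3328, 0.4005]
orientation: [[0.002, 1.0, -0.0], [1.0, -0.002, -0.0], [-0.0, -0.0, -1.0]]
wrist_force: [0.2, -1.2, 1.3]
gripper_width: 0.0603
gripper_force: 0.0
```

Descend 65 mm so the tips pass just below the cross bar, then close.

Call:
{"fn": "arm_command", "kwargs": {"steps": [[[0,0,30,0,0,0,0.3],[0,0,55,0,0,0,0.3],[0,0,65,0,0,0,0.3],[0,0,65,0,0,0,0.3],[0,0,65,0,0,0,0.3],[0,0,65,0,0,0,0.7],[0,0,65,0,0,0,0.7],[0,0,65,0,0,0,0.7],[0,0,65,0,0,0,0.7],[0,0,65,0,0,0,0.7]]], "force": 25}}

```text
time: 53.75
ee_pos: [0.5498, 0.3331, 0.338]
orientation: [[0.002, 1.0, 0.005], [1.0, -0.002, 0.002], [0.002, 0.005, -1.0]]
wrist_force: [2.1, -0.2, 4.4]
gripper_width: 0.038
gripper_force: 25.2
```

Run:
```python
from h import *
st()
```

```text
53.75 [0.5498 0.3331 0.338 ] [[0.002, 1.0, 0.005], [1.0, -0.002, 0.002], [0.002, 0.005, -1.0]] w 0.03804065177953304 F [ 2.1 -0.2  4.4]
```

Call:
{"fn": "arm_command", "kwargs": {"steps": [[[-10,0,0,0,0,0,0.7],[-20,0,0,0,0,0,0.7],[-34,0,2,0,0,0,0.7],[-49,0,5,0,0,0,0.7],[-61,0,10,0,0,0,0.7],[-72,0,18,0,0,0,0.7],[-83,0,27,0,0,0,0.7],[-92,0,37,0,0,0,0.7],[-99,0,48,0,0,0,0.7],[-105,0,60,0,0,0,0.7]]]}}

```text
time: 54.58
ee_pos: [0.5493, 0.2263, 0.2753]
orientation: [[0.004, 1.0, 0.003], [1.0, -0.004, 0.001], [0.001, 0.003, -1.0]]
wrist_force: [5.6, 2.1, 0.8]
gripper_width: 0.0377
gripper_force: 27.4
```

Call:
{"fn": "arm_command", "kwargs": {"steps": [[[-3,0,5,0,0,0,0.7],[-6,0,10,0,0,0,0.7],[-9,0,15,0,0,0,0.7],[-12,0,20,0,0,0,0.7],[-12,0,25,0,0,0,0.7],[-12,0,30,0,0,0,0.7],[-12,0,30,0,0,0,0.7],[-12,0,30,0,0,0,0.7],[-12,0,30,0,0,0,0.7],[-12,0,30,0,0,0,0.7]]]}}

```text
time: 55.42
ee_pos: [0.5493, 0.214, 0.2454]
orientation: [[0.003, 1.0, 0.002], [1.0, -0.003, -0.001], [-0.001, 0.002, -1.0]]
wrist_force: [5.4, -1.5, 0.7]
gripper_width: 0.0381
gripper_force: 26.1
```

Run:
```python
from h import *
st()
a=optics.capture('top')[170:235,105:180]; b=optics.capture('side')[218:300,150:225]
cv2.imwrite('pics/c9.png',np.hstack([cv2.resize(cv2.copyMakeBorder(x,0,82-x.shape[0],0,0,0),None,fx=5.3,fy=5.3,interpolation=cv2.INTER_CUBIC) for x in (a,b)]))
```

```text
55.4167 [0.5493 0.214  0.2454] [[0.003, 1.0, 0.002], [1.0, -0.003, -0.001], [-0.001, 0.002, -1.0]] w 0.03813125353370037 F [ 5.4 -1.5  0.7]
```

View pics/c9.png

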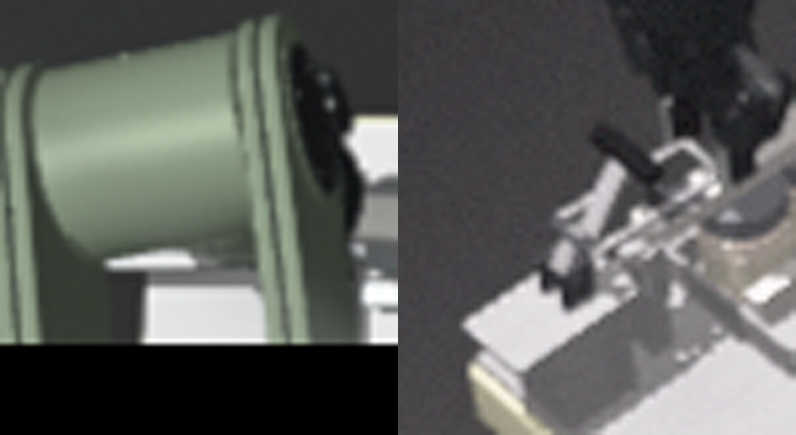

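Call:
{"fn": "arm_command", "kwargs": {"steps": [[[1,0,4,0,0,0,0.7],[2,0,8,0,0,0,0.7],[3,0,12,0,0,0,0.7],[4,0,15,0,0,0,0.7],[4,0,17,0,0,0,0.7],[4,0,19,0,0,0,0.7],[4,0,19,0,0,0,0.7],[4,0,19,0,0,0,0.7],[4,0,19,0,0,0,0.7],[4,0,19,0,0,0,0.7]]]}}

```text
time: 56.35
ee_pos: [0.5494, 0.2175, 0.227]
orientation: [[0.003, 1.0, 0.003], [1.0, -0.003, -0.002], [-0.002, 0.003, -1.0]]
wrist_force: [6.3, -2.8, 2.3]
gripper_width: 0.0379
gripper_force: 27.3
```

Run:
```python
from h import *
st()
```

```text
56.35 [0.5494 0.2175 0.227 ] [[0.003, 1.0, 0.003], [1.0, -0.003, -0.002], [-0.002, 0.003, -1.0]] w 0.03794026483031268 F [ 6.3 -2.8  2.3]
```

Call:
{"fn": "arm_command", "kwargs": {"steps": [[[0,0,1,0,0,0,0.7],[0,0,2,0,0,0,0.7],[0,0,2,0,0,0,0.7],[0,0,2,0,0,0,0.4],[0,0,2,0,0,0,0.4],[0,0,2,0,0,0,0.4],[0,0,2,0,0,0,0.4],[0,0,2,0,0,0,0.4],[0,0,-20,0,0,0,0.4],[0,0,-50,0,0,0,0.4]]]}}

```text
time: 57.18
ee_pos: [0.5462, 0.2191, 0.2728]
orientation: [[0.002, 1.0, -0.009], [1.0, -0.002, -0.002], [-0.002, -0.009, -1.0]]
wrist_force: [0.1, 0.6, -0.2]
gripper_width: 0.0517
gripper_force: 0.0
```

Call:
{"fn": "arm_command", "kwargs": {"steps": [[[0,0,-40,0,0,0,1],[0,0,-80,0,0,0,1],[0,0,-110,0,0,0,1],[-20,-110,-110,0,0,0,1],[-20,-110,-110,0,0,0,1],[-20,-110,-110,0,0,0,1],[-20,-110,-110,0,0,0,1],[-20,-110,-110,0,0,0,1],[-20,-110,-110,0,0,0,1],[-20,-110,-110,0,0,0,1]]]}}

```text
time: 58.02
ee_pos: [0.4392, 0.2001, 0.3866]
orientation: [[0.002, 1.0, 0.0], [1.0, -0.002, 0.0], [0.0, 0.0, -1.0]]
wrist_force: [0.2, -0.5, -0.2]
gripper_width: 0.0001
gripper_force: 0.0
```

Run:
```python
from h import *
st()
a=optics.capture('top')[170:235,105:180]; b=optics.capture('side')[218:300,150:225]
cv2.imwrite('pics/c10.png',np.hstack([cv2.resize(cv2.copyMakeBorder(x,0,82-x.shape[0],0,0,0),None,fx=5.3,fy=5.3,interpolation=cv2.INTER_CUBIC) for x in (a,b)]))
```

```text
58.0167 [0.4392 0.2001 0.3866] [[0.002, 1.0, 0.0], [1.0, -0.002, 0.0], [0.0, 0.0, -1.0]] w 0.00013227307976430567 F [ 0.2 -0.5 -0.2]
```

View pics/c10.png

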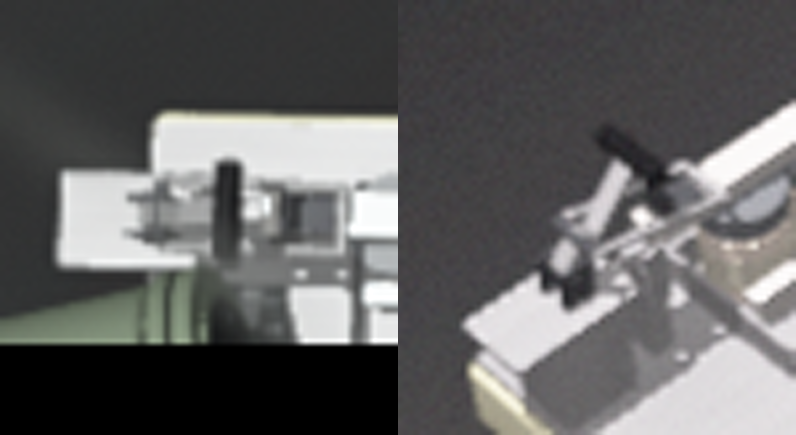

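The loop's cross bar (top tile u≈340) lies behind the keeper (285–330). The lever's grip is at top (228,207) and side (633,163).

Run:
```python
from h import *
np.set_printoptions(precision=4,suppress=True)
A=lambda u,v:(105+u/5.3,170+v/5.3)
B=lambda u,v:(150+(u-397.5)/5.3,218+v/5.3)
print('grip',tri(A(228,207),B(633,163)),'xbar',onz('top',*A(341,222),.16),'axis',tri(A(150,218),B(565,275)))
```

```text
grip (array([0.5503, 0.2651, 0.2052]), np.float64(0.0026323802069393594)) xbar [0.5485 0.2188 0.16  ] axis (array([0.5486, 0.319 , 0.1585]), np.float64(0.0011954881297569309))
```

Call:
{"fn": "arm_command", "kwargs": {"steps": [[[30,110,0,0,0,0,1],[30,110,0,0,0,0,1],[30,110,0,0,0,0,1],[30,110,0,0,0,0,1],[30,110,30,0,0,0,1],[30,110,70,0,0,0,1],[30,110,102,0,0,0,1],[30,110,102,0,0,0,1],[30,110,102,0,0,0,1],[30,110,102,0,0,0,1]]]}}

```text
time: 58.95
ee_pos: [0.5495, 0.23, 0.2865]
orientation: [[0.002, 1.0, 0.003], [1.0, -0.002, 0.001], [0.001, 0.003, -1.0]]
wrist_force: [-0.7, -0.6, 0.3]
gripper_width: 0.0
gripper_force: 0.0
```

Call:
{"fn": "arm_command", "kwargs": {"steps": [[[6,0,0,0,0,0,1],[12,0,0,0,0,0,1],[18,0,0,0,0,0,1],[24,0,0,0,0,0,1],[30,0,0,0,0,0,1],[36,0,0,0,0,0,1],[42,0,0,0,0,0,1],[48,0,0,0,0,0,1],[54,0,0,0,0,0,1],[60,0,0,0,0,0,1]]]}}

```text
time: 59.78
ee_pos: [0.5506, 0.2794, 0.3058]
orientation: [[0.006, 1.0, 0.01], [1.0, -0.005, -0.023], [-0.023, 0.01, -1.0]]
wrist_force: [-34.5, -40.8, 86.9]
gripper_width: -0.0001
gripper_force: 45.5
```

Call:
{"fn": "arm_command", "kwargs": {"steps": [[[6,0,0,0,0,0,1],[12,0,0,0,0,0,1],[18,0,-1,0,0,0,1],[24,0,-2,0,0,0,1],[30,0,-3,0,0,0,1],[36,0,-3,0,0,0,1],[42,0,-3,0,0,0,1],[45,0,-3,0,0,0,1],[45,0,-3,0,0,0,1],[45,0,-3,0,0,0,1]]]}}

```text
time: 60.62
ee_pos: [0.5482, 0.3351, 0.2862]
orientation: [[0.001, 1.0, -0.002], [1.0, -0.001, -0.001], [-0.001, -0.002, -1.0]]
wrist_force: [-0.2, 0.0, 0.4]
gripper_width: 0.0001
gripper_force: 0.0
```

Run:
```python
from h import *
st()
```

```text
60.6167 [0.5482 0.3351 0.2862] [[0.001, 1.0, -0.002], [1.0, -0.001, -0.001], [-0.001, -0.002, -1.0]] w 7.055807264066196e-05 F [-0.2  0.   0.4]
```

Call:
{"fn": "arm_command", "kwargs": {"steps": [[[0,0,-40,0,0,0,1],[0,0,-80,0,0,0,1],[0,0,-100,0,0,0,1],[-80,-80,-100,0,0,0,1],[-135,-110,-100,0,0,0,1],[-135,-110,-100,0,0,0,1],[-135,-110,-100,0,0,0,1],[-135,-110,-100,0,0,0,1],[-135,-110,-100,0,0,0,1],[-135,-110,-100,0,0,0,1]]]}}

```text
time: 61.45
ee_pos: [0.4388, 0.2, 0.388]
orientation: [[0.003, 1.0, 0.002], [1.0, -0.003, 0.001], [0.001, 0.002, -1.0]]
wrist_force: [0.7, 0.4, 0.4]
gripper_width: 0.0001
gripper_force: 0.0
```

Run:
```python
from h import *
st()
a=optics.capture('top')[170:235,105:180]; b=optics.capture('side')[218:300,150:225]
im=np.hstack([cv2.resize(cv2.copyMakeBorder(x,0,82-x.shape[0],0,0,0),None,fx=5.3,fy=5.3,interpolation=cv2.INTER_CUBIC) for x in (a,b)])
old=cv2.imread('pics/c10.png'); d=cv2.absdiff(im,old).max(2)
cv2.imwrite('pics/c11.png',im)
for nm,s in(('top',d[:344,:398]),('side',d[:,398:])):
    m=(s>40).astype(np.uint8); n,l,st_,c=cv2.connectedComponentsWithStats(m)
    for k in range(1,n):
        if st_[k,4]>60: print(nm,st_[k],c[k].round())
for nm,x in (('n',im),('o',old)):
    g=x[120:260,180:398].max(2); mm=(g<45).astype(np.uint8); n,l,s,c=cv2.connectedComponentsWithStats(mm)
    print(nm,[(s[k].tolist(),(c[k]+[180,120]).round()) for k in range(1,n) if s[k,4]>150])
```

```text
61.45 [0.4388 0.2    0.388 ] [[0.003, 1.0, 0.002], [1.0, -0.003, 0.001], [0.001, 0.002, -1.0]] w 5.3610015239825904e-05 F [0.7 0.4 0.4]
top [ 183  157   63  113 3585] [215. 212.]
top [  61  173  134   98 5213] [119. 223.]
top [157 179  13  14 119] [162. 185.]
top [ 237  181   49   74 1974] [266. 222.]
top [325 184  29  52 906] [342. 206.]
top [170 187  28  18 281] [180. 194.]
top [ 51 194   6  21  77] [ 54. 204.]
top [288 195  13  52 475] [295. 222.]
top [299 238  47  17 421] [324. 249.]
top [336 244  29  28 409] [351. 259.]
top [380 275  18   7 113] [388. 278.]
top [343 276  13  17 183] [349. 284.]
side [ 160  159   79   62 1578] [205. 191.]
side [270 159  24  16 278] [282. 166.]
side [249 172  17  17 206] [257. 180.]
side [286 174  30  20 243] [301. 183.]
side [ 216  188   80   54 1375] [255. 215.]
side [295 190  36  20 255] [313. 200.]
side [329 211  12  13  96] [335. 217.]
side [ 153  213   88   60 1598] [191. 240.]
side [121 217  66  37 760] [149. 237.]
side [341 239  12  10  94] [346. 244.]
side [178 241  16  20 238] [185. 250.]
side [110 247  15  14 106] [117. 255.]
side [204 250  19  12 127] [214. 255.]
side [232 253  14  15 158] [239. 260.]
side [ 129  255   93   38 1395] [181. 274.]
side [236 281   9  11  67] [240. 286.]
side [ 117  290  104   54 2473] [159. 314.]
side [330 299  12  12  95] [335. 304.]
side [305 320  20  14 129] [315. 327.]
side [217 411  20  17 230] [227. 419.]
n []
o [([39, 47, 18, 63, 611], array([230., 192.]))]
```

View pics/c11.png

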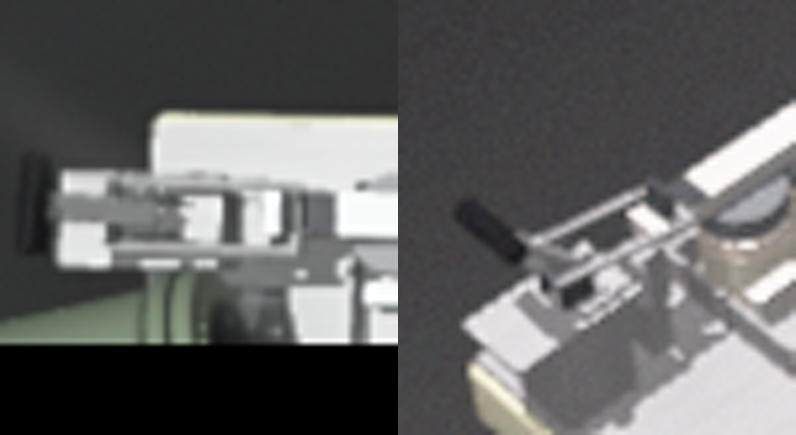

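Run:
```python
from h import *
np.set_printoptions(precision=4,suppress=True)
A=lambda u,v:(105+u/5.3,170+v/5.3)
B=lambda u,v:(150+(u-397.5)/5.3,218+v/5.3)
a=lambda p:(proj('top',p)-[105,170])*5.3
b=lambda p:(proj('side',p)-[150,218])*5.3+[397.5,0]
print('grip',tri(A(37,205),B(490,232)))
for yk in (.239,.243,.246): 
    print(yk,'xbar tight',a((.549,yk-.005,.160)),'front',a((.549,yk+.006,.160)),'ontop',a((.549,yk-.003,.177)))
    print('  side ends tight',b((.566,yk-.005,.16)),b((.532,yk-.005,.16)),'front',b((.566,yk+.006,.16)),b((.532,yk+.006,.16)),'ontop',b((.566,yk-.003,.177)),b((.532,yk-.003,.177)))
```

```text
grip (array([0.5495, 0.3573, 0.2212]), np.float64(0.0009645215329468401))
0.239 xbar tight [312.0434 220.6316] front [291.0956 220.2756] ontop [300.4941 217.5804]
  side ends tight [663.8723 176.5894] [702.9842 207.1774] front [648.7379 186.6582] [687.828  217.4816] ontop [658.3401 157.2414] [697.7018 187.8509]
0.243 xbar tight [304.4271 220.5022] front [283.476  220.1462] ontop [292.7745 217.449 ]
  side ends tight [658.3824 180.2418] [697.4865 210.9151] front [643.2055 190.3388] [682.2873 221.2486] ontop [652.7988 160.8955] [692.1524 191.591 ]
0.246 xbar tight [298.714  220.4051] front [277.7605 220.049 ] ontop [286.9841 217.3505]
  side ends tight [654.2548 182.9878] [693.353  213.7253] front [639.0459 193.1061] [678.1215 224.0809] ontop [648.6325 163.6429] [687.98   194.4032]
```

Run:
```python
from h import *
for f in('c8','c10','c11'):
    g=cv2.cvtColor(cv2.imread(f'pics/{f}.png'),cv2.COLOR_BGR2GRAY)
    print(f,'u:',list(range(240,360,5)))
    for v in(195,205,215,222,230,240,247): print(v,g[v,240:360:5].tolist())
```

```text
c8 u: [240, 245, 250, 255, 260, 265, 270, 275, 280, 285, 290, 295, 300, 305, 310, 315, 320, 325, 330, 335, 340, 345, 350, 355]
195 [152, 208, 229, 228, 226, 242, 253, 255, 194, 106, 113, 138, 147, 162, 161, 160, 161, 160, 157, 181, 232, 246, 241, 227]
205 [103, 179, 228, 228, 217, 238, 255, 253, 180, 80, 55, 52, 76, 108, 106, 105, 104, 103, 103, 169, 242, 255, 252, 251]
215 [117, 202, 232, 228, 225, 242, 255, 249, 174, 81, 63, 58, 82, 111, 111, 110, 109, 106, 103, 164, 241, 255, 251, 250]
222 [118, 200, 229, 228, 230, 245, 255, 250, 175, 77, 55, 55, 81, 111, 109, 109, 109, 107, 106, 167, 242, 255, 251, 250]
230 [121, 202, 231, 232, 236, 248, 255, 251, 170, 68, 48, 58, 81, 108, 107, 106, 104, 102, 108, 173, 244, 255, 254, 254]
240 [146, 216, 234, 233, 236, 230, 158, 92, 79, 74, 77, 81, 89, 106, 114, 113, 108, 107, 112, 121, 136, 140, 133, 131]
247 [200, 219, 220, 222, 205, 157, 96, 68, 72, 73, 72, 73, 88, 111, 118, 118, 118, 119, 118, 118, 115, 113, 122, 150]
c10 u: [240, 245, 250, 255, 260, 265, 270, 275, 280, 285, 290, 295, 300, 305, 310, 315, 320, 325, 330, 335, 340, 345, 350, 355]
[... 1121 characters left out ...]
 255, 252, 177, 81, 91, 128, 123, 79, 108, 110, 106, 104, 104, 169, 242, 255, 251, 251]
215 [118, 202, 232, 229, 225, 242, 255, 248, 172, 82, 93, 131, 128, 78, 109, 110, 109, 106, 104, 164, 241, 255, 251, 250]
222 [117, 200, 229, 229, 230, 245, 255, 250, 172, 77, 86, 128, 123, 77, 108, 109, 107, 105, 105, 167, 242, 255, 251, 251]
230 [121, 202, 231, 230, 233, 246, 255, 248, 173, 85, 94, 132, 131, 105, 108, 98, 104, 103, 108, 173, 244, 255, 255, 254]
240 [116, 191, 230, 235, 235, 228, 156, 90, 76, 91, 155, 189, 129, 101, 108, 109, 110, 109, 109, 114, 124, 125, 115, 112]
247 [171, 183, 191, 192, 192, 191, 171, 157, 166, 180, 194, 181, 121, 107, 117, 118, 118, 118, 118, 118, 115, 114, 123, 152]
```

Run:
```python
from h import *
g8=cv2.cvtColor(cv2.imread('pics/c8.png'),cv2.COLOR_BGR2GRAY); g11=cv2.cvtColor(cv2.imread('pics/c11.png'),cv2.COLOR_BGR2GRAY)
vs=range(155,240,5); us=range(640,715,6)
print('us',list(us))
for v in vs: print(v,'c8',[int(g8[v-53,u]) for u in us],'c11',[int(g11[v,u]) for u in us])
b=lambda p:((proj('side',p)-[150,218])*5.3+[397.5,0]).round()
yk=.2437
for n,p in dict(footL=(.559,yk,.157),footR=(.539,yk,.157),topL=(.559,yk-.0034,.174),topR=(.539,yk-.0034,.174),tL=(.566,yk-.005,.16),tR=(.532,yk-.005,.16),oL=(.566,yk-.0045,.177),oR=(.532,yk-.0045,.177)).items(): print(n,b(p))
```

```text
us [640, 646, 652, 658, 664, 670, 676, 682, 688, 694, 700, 706, 712]
155 c8 [68, 67, 67, 67, 71, 67, 71, 70, 69, 70, 64, 69, 132] c11 [68, 70, 71, 71, 69, 69, 67, 68, 72, 68, 64, 104, 173]
160 c8 [67, 67, 66, 66, 69, 70, 68, 70, 69, 68, 100, 158, 214] c11 [68, 69, 69, 68, 68, 70, 69, 68, 66, 65, 103, 192, 241]
165 c8 [67, 69, 70, 66, 68, 70, 68, 67, 62, 101, 186, 237, 247] c11 [70, 70, 70, 69, 66, 71, 68, 69, 79, 141, 198, 242, 250]
170 c8 [69, 69, 67, 71, 68, 69, 70, 85, 131, 189, 238, 252, 248] c11 [70, 67, 70, 68, 70, 67, 71, 87, 151, 231, 248, 249, 248]
175 c8 [66, 70, 73, 72, 66, 70, 78, 114, 214, 249, 249, 248, 247] c11 [68, 72, 78, 71, 69, 70, 80, 117, 215, 255, 252, 248, 249]
180 c8 [66, 73, 89, 82, 71, 76, 93, 114, 181, 242, 252, 249, 249] c11 [69, 83, 92, 84, 73, 79, 94, 116, 177, 240, 253, 250, 249]
185 c8 [69, 74, 89, 91, 89, 92, 103, 104, 114, 172, 232, 250, 250] c11 [101, 99, 86, 93, 90, 98, 104, 106, 116, 171, 232, 251, 251]
190 c8 [70, 70, 76, 87, 98, 103, 105, 107, 102, 107, 161, 226, 251] c11 [156, 118, 66, 87, 99, 105, 106, 106, 103, 108, 161, 225, 249]
195 c8 [66,
[... 650 characters left out ...]
15, 104]
220 c8 [244, 250, 252, 246, 192, 119, 153, 150, 123, 126, 113, 92, 80] c11 [245, 251, 253, 244, 185, 129, 156, 183, 185, 150, 111, 88, 81]
225 c8 [203, 246, 250, 252, 235, 126, 129, 125, 141, 155, 122, 81, 76] c11 [205, 245, 250, 250, 247, 176, 179, 171, 146, 147, 114, 79, 77]
230 c8 [159, 198, 242, 233, 172, 129, 127, 138, 177, 193, 147, 104, 84] c11 [162, 203, 244, 236, 232, 180, 144, 138, 181, 199, 148, 104, 87]
235 c8 [164, 161, 179, 147, 126, 131, 152, 168, 183, 171, 141, 135, 123] c11 [178, 189, 209, 193, 155, 125, 155, 183, 192, 172, 141, 134, 123]
footL [659. 195.]
footR [682. 214.]
topL [661. 171.]
topR [684. 189.]
tL [657. 181.]
tR [697. 212.]
oL [654. 160.]
oR [693. 191.]
```

The loop is hooked: the wire ends behind the keeper plate and the plate face is unobstructed. The lever is at about 0.88. I now press it down from above along its arc.

Call:
{"fn": "arm_command", "kwargs": {"steps": [[[157,110,0,0,0,0,1],[157,110,0,0,0,0,1],[157,110,0,0,0,0,1],[157,110,0,0,0,0,1],[157,110,0,0,0,0,1],[157,110,0,0,0,0,1],[157,110,30,0,0,0,1],[157,110,60,0,0,0,1],[157,110,80,0,0,0,1],[157,110,80,0,0,0,1]]]}}

```text
time: 62.38
ee_pos: [0.5478, 0.359, 0.3041]
orientation: [[0.0, 1.0, -0.004], [1.0, -0.0, 0.002], [0.002, -0.004, -1.0]]
wrist_force: [-0.5, -0.7, 0.2]
gripper_width: 0.0001
gripper_force: 0.0
```

Call:
{"fn": "arm_command", "kwargs": {"steps": [[[0,0,0,0,0,0,1],[0,0,2,0,0,0,1],[1,0,5,0,0,0,1],[3,0,8,0,0,0,1],[6,0,11,0,0,0,1],[8,0,14,0,0,0,1],[10,0,17,0,0,0,1],[13,0,20,0,0,0,1],[15,0,23,0,0,0,1],[17,0,26,0,0,0,1]]]}}

```text
time: 63.22
ee_pos: [0.5492, 0.3753, 0.2832]
orientation: [[0.001, 1.0, 0.003], [1.0, -0.001, 0.003], [0.003, 0.003, -1.0]]
wrist_force: [-0.2, 2.7, 4.2]
gripper_width: -0.0002
gripper_force: 1.8
```

Run:
```python
from h import *
st()
```

```text
63.2167 [0.5492 0.3753 0.2832] [[0.001, 1.0, 0.003], [1.0, -0.001, 0.003], [0.003, 0.003, -1.0]] w -0.00024676288236644367 F [-0.2  2.7  4.2]
```

Call:
{"fn": "arm_command", "kwargs": {"steps": [[[2,0,4,0,0,0,1],[4,0,8,0,0,0,1],[5,0,12,0,0,0,1],[6,0,16,0,0,0,1],[7,0,20,0,0,0,1],[8,0,24,0,0,0,1],[8,0,28,0,0,0,1],[8,0,32,0,0,0,1],[8,0,32,0,0,0,1],[8,0,32,0,0,0,1]]]}}

```text
time: 64.05
ee_pos: [0.5486, 0.3815, 0.2513]
orientation: [[0.002, 1.0, 0.0], [1.0, -0.002, -0.0], [-0.0, 0.0, -1.0]]
wrist_force: [-3.9, -2.4, 7.6]
gripper_width: 0.0
gripper_force: 3.6
```

Call:
{"fn": "arm_command", "kwargs": {"steps": [[[0,0,1,0,0,0,1],[0,0,2,0,0,0,1],[0,0,3,0,0,0,1],[0,0,4,0,0,0,1],[0,0,5,0,0,0,1],[0,0,5,0,0,0,1],[0,0,5,0,0,0,1],[0,0,5,0,0,0,1],[0,0,5,0,0,0,1],[0,0,5,0,0,0,1]]]}}

```text
time: 64.88
ee_pos: [0.5487, 0.3816, 0.2508]
orientation: [[0.002, 1.0, 0.002], [1.0, -0.002, 0.0], [0.0, 0.002, -1.0]]
wrist_force: [-9.0, -5.3, 21.5]
gripper_width: -0.0001
gripper_force: 10.7
```

Call:
{"fn": "arm_command", "kwargs": {"steps": [[[0,0,1,0,0,0,1],[0,0,2,0,0,0,1],[0,0,3,0,0,0,1],[0,0,3,0,0,0,1],[0,0,3,0,0,0,1],[0,0,3,0,0,0,1],[0,0,0,0,0,0,1],[0,0,-20,0,0,0,1],[0,0,-60,0,0,0,1],[0,0,-100,0,0,0,1]]]}}

```text
time: 65.72
ee_pos: [0.5476, 0.381, 0.3431]
orientation: [[0.002, 1.0, -0.005], [1.0, -0.002, -0.003], [-0.003, -0.005, -1.0]]
wrist_force: [0.3, -0.0, 0.1]
gripper_width: 0.0001
gripper_force: 0.0
```

Call:
{"fn": "arm_command", "kwargs": {"steps": [[[0,0,-40,0,0,0,1],[-80,-80,-40,0,0,0,1],[-180,-110,-40,0,0,0,1],[-180,-110,-40,0,0,0,1],[-180,-110,-40,0,0,0,1],[-180,-110,-40,0,0,0,1],[-180,-110,-40,0,0,0,1],[-180,-110,-40,0,0,0,1],[-180,-110,-40,0,0,0,1],[-180,-110,-40,0,0,0,1]]]}}

```text
time: 66.55
ee_pos: [0.4391, 0.2027, 0.3849]
orientation: [[0.001, 1.0, 0.001], [1.0, -0.001, 0.001], [0.001, 0.001, -1.0]]
wrist_force: [0.4, 0.2, 0.3]
gripper_width: -0.0001
gripper_force: 0.0
```

Run:
```python
from h import *
st()
np.set_printoptions(precision=4,suppress=True)
a=optics.capture('top'); b=optics.capture('side'); cv2.imwrite('pics/ft.png',a); cv2.imwrite('pics/fs.png',b)
for th in (0,.06,.12,.24,.4):
    p=(.549,.311+.072*np.cos(th),.165+.072*np.sin(th)); print(th,proj('top',p).round(1),proj('side',p).round(1))
ga=cv2.cvtColor(a,cv2.COLOR_BGR2GRAY);gb=cv2.cvtColor(b,cv2.COLOR_BGR2GRAY)
print('top rows 196-222, cols 100-122');print(ga[198:222:2,98:126])
print('side cols 146-176, rows 262-286');print(gb[258:290:2,146:180])
```

```text
66.55 [0.4391 0.2027 0.3849] [[0.001, 1.0, 0.001], [1.0, -0.001, 0.001], [0.001, 0.001, -1.0]] w -0.00011985842045600963 F [0.4 0.2 0.3]
0 [109.6 210.5] [163.  280.4]
0.06 [109.1 210.4] [162.8 279.3]
0.12 [108.6 210.3] [162.7 278.2]
0.24 [108.1 210. ] [162.7 275.9]
0.4 [108.  209.6] [163.3 272.6]
top rows 196-222, cols 100-122
[[ 52  51  50  52  52  52  53  54  54  56  56  57  59  60  61  63  64  64
   66  66  66  67  67  66  66  66  66  64]
 [ 50  50  51  51  51  52  50  46  47  49  53  54  56  57  59  58  61  62
   62  63  63  64  64  66  66  65  65  65]
 [ 51  50  51  51  50  47  37  41  43  32  29  40  53  56  56  56  57  62
  106 166 159 157 157 156 155 154 157 162]
 [ 49  50  51  51  50  46  34  41  42  30  27  36  52  54  54  55  53  64
  140 231 224 222 220 220 219 219 214 189]
 [ 50  51  49  50  50  47  36  46  43  25  24  40  52  52  52  52  50  59
  135 227 225 223 222 222 222 223 209 150]
 [ 50  51  51  51  51  47  37  50  42  46 123 203 206 206 205 206 206 204
  205 216 215 213 212 214 222 225 224 212]
 [ 51  51  50  50  50  43  40  54  41  52 142 231 230 229 228 229 228
[... 2222 characters left out ...]
  67  67  72  69  71  69  69  71  69  48  32  37  41  41  33  41  75
  108 145 208 227 222 184 130 133 131 135 152 172 202 227 227 226]
 [ 69  68  67  68  67  73  69  67  71  70  71  70  56  42  37  36  40  41
   39  77 113 125 133 135 129 132 152 174 200 228 228 228 227 224]
 [ 70  70  70  70  69  70  71  72  73  73  72  73  74  73  64  47  36  34
   45  31  23  66 115 153 176 200 227 227 228 227 224 215 174 110]
 [ 70  71  69  70  73  67  72  72  70  71  73  73  71  72  72  71  66  78
   87  58 116 193 208 178 186 220 228 227 221 178 112  97  99 102]
 [ 73  73  73  71  73  71  73  71  71  72  70  70  72  73  75  75  70 157
  232 242 222 179 201 220 220 192 151 126 100 100 101  99  97  98]]
```

Run:
```python
from h import *
np.set_printoptions(precision=4,suppress=True)
a=cv2.imread('pics/ft.png');b=cv2.imread('pics/fs.png')
def dark(im,x0,y0,x1,y1,t):
    g=im[y0:y1,x0:x1].max(2); m=(g<t).astype(np.uint8); n,l,s,c=cv2.connectedComponentsWithStats(m); k=1+np.argmax(s[1:,4])
    r=cv2.minAreaRect(np.argwhere(l==k)[:,::-1].astype(np.float32)); return np.array(r[0])+[x0,y0],r[1:],s[k]
p=dark(a,98,196,116,226,48.5);q=dark(b,146,268,172,290,56);print(p,q); print(tri(p[0],q[0]))
for y in(.383,.387,.391):
    for z in(.165,.171,.177): print(y,z,proj('top',(.549,y,z)).round(1),proj('side',(.549,y,z)).round(1))
```

```text
(array([106. , 209.5]), ((19.0, 6.0), 90.0), array([ 5,  4,  7, 20, 98], dtype=int32)) (array([160. , 280.5]), ((14.849242210388184, 4.949747085571289), 45.0), array([ 8,  6, 13, 12, 69], dtype=int32))
(array([0.5512, 0.3912, 0.1695]), np.float64(0.0004201926667481654))
0.383 0.165 [109.6 210.5] [163.  280.4]
0.383 0.171 [108.8 210.3] [162.7 279. ]
0.383 0.177 [108.  210.1] [162.4 277.5]
0.387 0.165 [108.1 210.5] [161.8 281.2]
0.387 0.171 [107.3 210.3] [161.5 279.7]
0.387 0.177 [106.6 210.1] [161.2 278.3]
0.391 0.165 [106.7 210.5] [160.7 281.9]
0.391 0.171 [105.9 210.3] [160.4 280.5]
0.391 0.177 [105.1 210.1] [160.1 279.1]
```

Run:
```python
from h import *
jars(.1,(.3,-.6),(.8,-.05))
a=cv2.imread('pics/ft.png'); g=a.max(2)
# lids visible each side of the retaining bar at row y
for y in (.012,.072,.132,.192):
    print(y,[int(g[tuple(proj('top',(x,y,.138))[::-1].astype(int))]) for x in(.515,.522,.527,.533,.549,.565,.571,.576,.583)])
print(robot.hand_in())
```

```text
blob [ 24  23 433] [285.6 161.7] [ 0.7101 -0.1066  0.1   ]
blob [ 22  23 404] [348.5 171.2] [ 0.6851 -0.2949  0.1   ]
blob [ 23  31 603] [397.2 216.2] [ 0.5525 -0.4402  0.1   ]
0.012 [250, 125, 183, 182, 251, 226, 177, 197, 223]
0.072 [253, 146, 186, 183, 63, 137, 183, 195, 227]
0.132 [245, 117, 186, 185, 251, 246, 178, 197, 232]
0.192 [251, 156, 184, 186, 252, 247, 180, 182, 232]
the job is handed in; nothing more can be done
None
```

The job is handed in, verdict not shown: all four jars were clamped against the fence and the knob tightened, the retaining bar is across, the loop is behind the keeper and the lever is down at a hard stop (joint angles not read directly); tin, dish and spatula did not move, though one lever push slipped at about 87 N before I redid it from above.

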